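# Put the lids back on the refilled supply jars

## Task

The four supply jars have just been refilled and their lids are piled up in one stack. Take the stack apart and put every lid back on the jar it fits, fully seated and flat on the rim, leaving the jars standing where they are and not shoving or knocking over the dropper bottle or the timer.

Things in the scene. Friction and masses are not known exactly. Their poses are not given: they have to be found in the camera images.
- lid_a: The smallest lid: steel disc 72 mm across, 4 mm thick; black knob on top (20 mm across, 18 mm tall); hollow white tapered collar below (22 mm deep, 58 mm across at the disc, 40 mm at its lower edge). Origin on the axis at the disc's underside, z up: knob from 4 to 22 mm above. Starts on top of the stack, the next lid's knob inside its collar; lift straight up.
- jar_a: The smallest jar, which lid_a fits: open white plastic canister, loose, 68 mm outside, 62 mm mouth, 60 mm tall, 3 mm wall, contents at least 25 mm below the rim. Origin at the centre of its underside, z up. Lid seated: disc on the rim, lid's origin 60 mm above the jar's; the tapered collar centres itself in the mouth.
- lid_b: The second smallest lid: steel disc 88 mm across, 4 mm thick; black knob on top (20 mm across, 18 mm tall); hollow white tapered collar below (22 mm deep, 74 mm across at the disc, 56 mm at its lower edge). Origin on the axis at the disc's underside, z up: knob from 4 to 22 mm above. Starts in the stack on the next larger lid, whose knob is inside its collar; lift straight up.
- jar_b: The second smallest jar, which lid_b fits: open white plastic canister, loose, 84 mm outside, 78 mm mouth, 68 mm tall, 3 mm wall, contents at least 25 mm below the rim. Origin at the centre of its underside, z up. Lid seated: disc on the rim, lid's origin 68 mm above the jar's; the tapered collar centres itself in the mouth.
- lid_c: The second largest lid: steel disc 104 mm across, 4 mm thick; black knob on top (20 mm across, 18 mm tall); hollow white tapered collar below (22 mm deep, 90 mm across at the disc, 72 mm at its lower edge). Origin on the axis at the disc's underside, z up: knob from 4 to 22 mm above. Starts in the stack on the next larger lid, whose knob is inside its collar; lift straight up.
- jar_c: The second largest jar, which lid_c fits: open white plastic canister, loose, 100 mm outside, 94 mm mouth, 76 mm tall, 3 mm wall, contents at least 25 mm below the rim. Origin at the centre of its underside, z up. Lid seated: disc on the rim, lid's origin 76 mm above the jar's; the tapered collar centres itself in the mouth.
- lid_d: The largest lid: steel disc 120 mm across, 4 mm thick; black knob on top (20 mm across, 18 mm tall); hollow white tapered collar below (22 mm deep, 106 mm across at the disc, 88 mm at its lower edge). Origin on the axis at the disc's underside, z up: knob from 4 to 22 mm above. Starts lowest in the stack, collar on the table.
- jar_d: The largest jar, which lid_d fits: open white plastic canister, loose, 116 mm outside, 110 mm mouth, 84 mm tall, 3 mm wall, contents at least 25 mm below the rim. Origin at the centre of its underside, z up. Lid seated: disc on the rim, lid's origin 84 mm above the jar's; the tapered collar centres itself in the mouth.
- dropper_bottle: Bystander: small white dropper bottle with a green cap, 34 mm across, 74 mm tall, standing loose. Origin at the centre of its underside.
- timer: Bystander: flat grey bench timer, 56 x 70 x 22 mm, lying loose with its display up. Origin at the centre of its underside.
There are look-alikes about, which are no part of the job. Leave any green look-alike of the lid_b alone. What is shaped like the lid_d but red is not meant.

How it is judged:
By the outcome, as a careful person would: the job done as asked, in the order asked, and still so for the second after the job is handed in, with the robot touching nothing.
It also fails if it takes over 120 s, if anything falls off the work surface, if the arm or the gripper's body presses on something with over 40 N, if the wrist force passes 120 N, or if a joint passes its speed limit or range.

## Robot

A 6-joint arm with a two-finger parallel gripper is mounted at the origin on the work surface. World frame = base frame: x ahead of the robot, y to its left, z up, the work surface at z = 0. Lengths are in m, angles in rad, forces in N, time in s.
With the tool pointing down it reaches from about 0.15 to 0.775 m from the base axis. Payload 6.1 kg.
Tool frame: the origin (TCP) lies on the centre line of the jaws, within the pads' length; the fingertips stand 19 mm ahead of it and the grasp point (between the pads) is the TCP; x points along the fingers, y is the direction in which the jaws open and shut, and the axes are right-handed (so a half turn about x gives the same grasp; the last joint's range is limited). The gripper opens to 85 mm and grips with 20 to 120 N. Pads are 22 mm wide; open, the fingers measure 114 mm over their backs; the gripper's body (76 mm by 85 mm) begins 54 mm behind the grasp point. The pads swing forward as they close: fully open they stand 13 mm farther back than shut.
Start: joints at [1.113, 0.126, -0.04, 1.405, 0, 1.571], TCP at [0.232, 0.471, 0.25] pointing down, gripper open.
Joint ranges: [-2.72, 2.72], [-0.95, 1.95], [-1.27, 1.35], [-1.78, 2.02], [-1.46, 1.47], [-3.14, 3.14]. Speed limits (rad/s): [2.39, 2.39, 3.01, 3.14, 3.14, 3.14].

## Interface

Orientations are given as a rotation vector (axis times angle).
In Python, from bench import get_obs, viewer, ticket gives the robot as it stands. The module is installed in compiled form; this text tells all that it offers.
- The arm moves only by the tool jog_arm, never from a script. Its argument "deltas" is a list of rows, each an object of numbers: "dx", "dy", "dz": the shift along the world's x, y, z in m; "turn": the turn about the world's z in degrees; "grip": the closure, from -1 (fully open) to 1 (shut). A call has exactly 8 rows; each row shifts and turns the commanded pose from where the row before left it; what a row does not reach is not made up. A row lasts 1/12 s, in which the tool goes at most 41.7 mm and 7.16 degrees, less where a joint would pass 70% of its speed; a pose out of reach is approached as far as the arm can. A call is refused whole if a number of a shift passes 0.0417 or a number of a turn 7.16, either way. A call with a gripper value outside its range is refused whole. The fingers move at their own pace and stop on an object; "newtons" is the grip in N (left out, the last holds). Time passes only in rows, so rows that do not move let the fingers close, or fill a call up. It gives the time, the measured TCP pose, the force and the opening at its end, in the units of the state.
- get_obs(): the state, without advancing time (a new reading comes with each control period).
- viewer.snapshot(name): name is "scene" or "side" or "wrist"; returns a dict with "image" (384x512x3 uint8, red, green, blue), "fx", "fy", "cx", "cy" (pixels), "eye" and "orientation" of the camera in the world; the wrist camera has in their place "mount" (4x4, takes a point from camera to tool coordinates, whose origin is the TCP and whose axes are the tool frame's). Camera axes: x right, y down, z forward; pixel columns grow to the right and rows downward; lengths in m; the calibration is good to about 2 mm. The wrist camera is an equidistant fisheye: a pixel r from the principal point sees the ray r / f radians off the axis. A picture is of the moment at which its call begins: read the wrist's pose just before it. There is no depth.
- ticket.sign_off(): hands the job in, once; it reports no verdict.
The state is a dict: "time": time; "q": joint angles; "joint_vel": joint speeds; "effort": joint torques, N m; "tcp_pos": TCP position; "eef_rot": TCP orientation; "contact_force": force on the tool from outside, world axes, zero at the start; "wrist_torque": the same for the moment, N m; "opening": finger opening in m.
Only numpy, scipy, OpenCV 4.12 (cv2) and the standard library are available. Lean on these libraries where they do the work, as an engineer would, in place of code of your own. Each camera call takes 0.05 s, during which the arm holds its last target.

## Working session

There is one attempt and no reset: what is moved stays moved. The work goes in short steps, Python scripts to look and compute and a tool call to move; the robot and the scene stay as the last step left them, time stands still between calls to the robot, and variables do not carry over. Pictures are saved under pics/ and viewed, and the job is handed in when it is done.

Besides the shell and the picture viewer there is one more tool, called as name(argument=value, ...) on one line, values as JSON. jog_arm: Moves the arm, as the interface text tells. Its arguments: {"type":"object","properties":{"deltas":{"type":"array","items":{"type":"object","properties":{"dx":{"type":"number"},"dy":{"type":"number"},"dz":{"type":"number"},"turn":{"type":"number"},"grip":{"type":"number"}}}},"newtons":{"type":"number"}},"required":["deltas"]}

```bash
mkdir -p pics
cat > h.py <<'E'
import numpy as np, cv2
from scipy.spatial.transform import Rotation as R
from bench import get_obs, viewer, ticket
def snap(n,f):
    o=get_obs(); s=viewer.snapshot(n); cv2.imwrite(f'pics/{f}.png',s['image'][:,:,::-1]); s['o']=o
    return s
def rot(o):
    o=np.array(o,float)
    if o.size==9: return o.reshape(3,3)
    if o.size==3: return R.from_rotvec(o).as_matrix()
    return R.from_quat(o).as_matrix()
def ray(s,u,v):
    return rot(s['orientation'])@np.array([(u-s['cx'])/s['fx'],(v-s['cy'])/s['fy'],1])
def onplane(s,u,v,z):
    d=ray(s,u,v); e=np.array(s['eye']); return e+d*(z-e[2])/d[2]
def proj(s,p):
    c=rot(s['orientation']).T@(np.array(p)-np.array(s['eye'])); return np.array([s['cx']+s['fx']*c[0]/c[2], s['cy']+s['fy']*c[1]/c[2]])
E
python3 - <<'E'
from h import *
for n in ['scene','side','wrist']:
    s=snap(n,n+'0'); print({k:v for k,v in s.items() if k not in('image','o')})
print(get_obs())
E
```

```text
{'fx': 401.38492567001595, 'fy': 401.38492567001595, 'cx': 246.33384010270072, 'cy': 192.10168645985783, 'eye': array([1.27481454, 0.88255052, 1.01632442]), 'orientation': array([-0.95091565, -2.41904592,  1.11900718])}
{'fx': 400.951640175582, 'fy': 400.951640175582, 'cx': 258.252139646988, 'cy': 201.1246054052616, 'eye': array([ 0.04895832, -0.60753791,  1.00894469]), 'orientation': array([-2.30818031,  0.68458031, -0.28149958])}
{'fx': 297.3186396354542, 'fy': 297.3186396354542, 'cx': 255.38443122044742, 'cy': 186.81742868367598, 'mount': array([[-1.03499071e-03, -2.64204291e-01,  9.64466185e-01,
        -1.22626134e-01],
       [ 9.99999215e-01,  4.07811330e-04,  1.18483719e-03,
         1.01250202e-04],
       [-7.06359306e-04,  9.64466654e-01,  2.64203661e-01,
        -6.69538530e-02],
       [ 0.00000000e+00,  0.00000000e+00,  0.00000000e+00,
         1.00000000e+00]])}
{'time': 0.15, 'q': array([ 1.11300677e+00,  1.26228313e-01, -4.03685348e-02,  1.40541538e+00,
        3.41968368e-05,  1.57078139e+00]), 'joint_vel': array([ 3.66161803e-04, -1.30675488e-03,  4.11164292e-03, -5.69114886e-04,
        2.26294265e-03,  3.71047057e-05]), 'effort': array([-4.80918516e-04, -4.36275494e+01,  3.53150904e+01,  1.35619682e-02,
       -3.04414625e-04, -2.62477920e-05]), 'tcp_pos': array([0.23189135, 0.47067685, 0.24971766]), 'eef_rot': array([ 0.35805077,  1.54113585, -0.35991205]), 'contact_force': array([-0.27363061,  0.28404275,  0.26415246]), 'wrist_torque': array([ 0.03446801, -0.02604235,  0.05369356]), 'opening': 0.08527611094060789}
```

View pics/scene0.png

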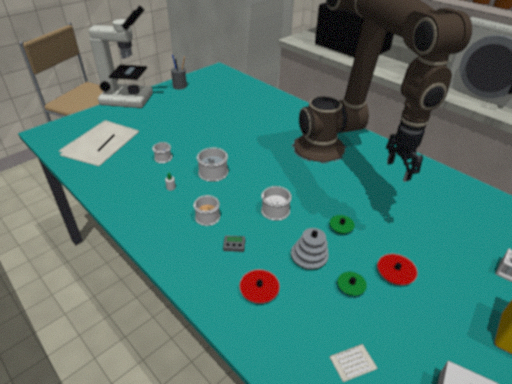

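View pics/side0.png

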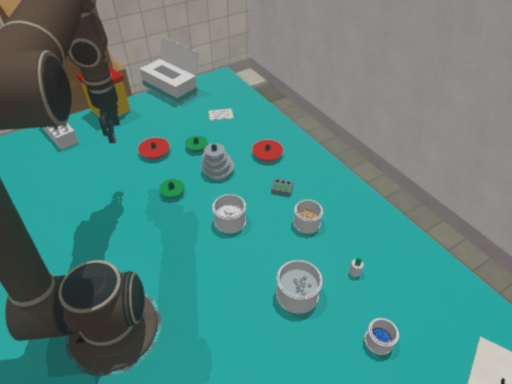

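View pics/wrist0.png

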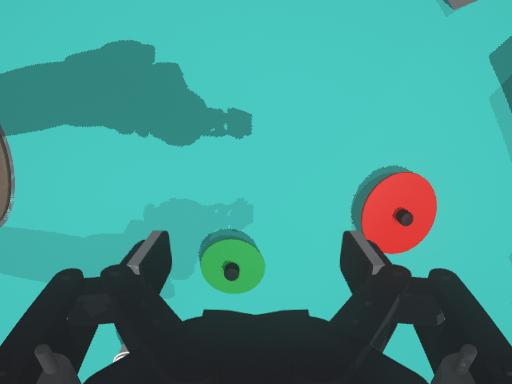

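The scene view shows the stack at about (312,248), jars at (162,152), (212,163), (206,210) and (276,202), the dropper bottle at (170,183) and the timer at (234,243). There are red look-alikes at (260,287) and (397,269), and green ones at (342,225) and (352,283). I'll enlarge for measuring.

Run:
```python
import cv2, numpy as np
a=cv2.imread('pics/scene0.png'); b=cv2.imread('pics/side0.png')
c=cv2.resize(a[130:300,140:300+50],None,fx=3.8,fy=3.4,interpolation=cv2.INTER_CUBIC)
cv2.imwrite('pics/cs0.png',c)
c=cv2.resize(b[130:370,180:420],None,fx=2.5,fy=2.5,interpolation=cv2.INTER_CUBIC)
cv2.imwrite('pics/cd0.png',c)
for n,im in (('scene',a),('side',b)):
    hsv=cv2.cvtColor(im,cv2.COLOR_BGR2HSV)
    teal=cv2.inRange(hsv,(80,90,30),(100,255,255))
    m=cv2.bitwise_not(teal)
    k,l,st,ce=cv2.connectedComponentsWithStats(m)
    for i in range(1,k):
        if 60<st[i,4]<5000: print(n,st[i],ce[i].round(1))
```

```text
scene [  59  120   80   46 1954] [ 98.4 142.9]
scene [152 142  20  21 330] [161.9 152.1]
scene [197 147  31  34 894] [212.3 163.9]
scene [165 173  10  18 128] [169.8 182.2]
scene [261 186  31  35 886] [275.6 202.7]
scene [193 195  27  31 679] [206.5 209.9]
scene [330 215  25  19 369] [341.5 223.8]
scene [ 291  228   37   41 1172] [310.5 249.2]
scene [224 236  21  16 289] [233.8 243.3]
scene [496 248  16  34 341] [505.5 266.1]
scene [ 377  253   41   33 1031] [396.9 268.9]
scene [ 239  269   41   35 1141] [259.1 286. ]
scene [337 272  30  24 550] [351.5 283.4]
scene [494 300  18  54 639] [504.6 329.8]
scene [ 330  344   47   38 1087] [352.7 362.4]
scene [438 361  60  23 774] [460.8 375.5]
side [208 108  26  13 255] [220.3 114.1]
side [137 137  33  23 576] [153.4 147.7]
side [ 185  136   49   44 1133] [211.7 157.5]
side [252 139  32  23 578] [267.3 149.8]
side [159 179  25  19 340] [171.2 187.9]
side [272 179  21  16 267] [281.6 186.8]
side [ 212  194   34   39 1123] [229.1 212.9]
side [293 199  30  35 831] [307.4 215.8]
side [349 257  15  20 204] [356. 267.]
side [ 276  260   47   54 2045] [298.1 285.9]
side [364 318  35  37 992] [381.  335.8]
side [ 467  336   45   48 1606] [490.7 363.9]
```

View pics/cs0.png

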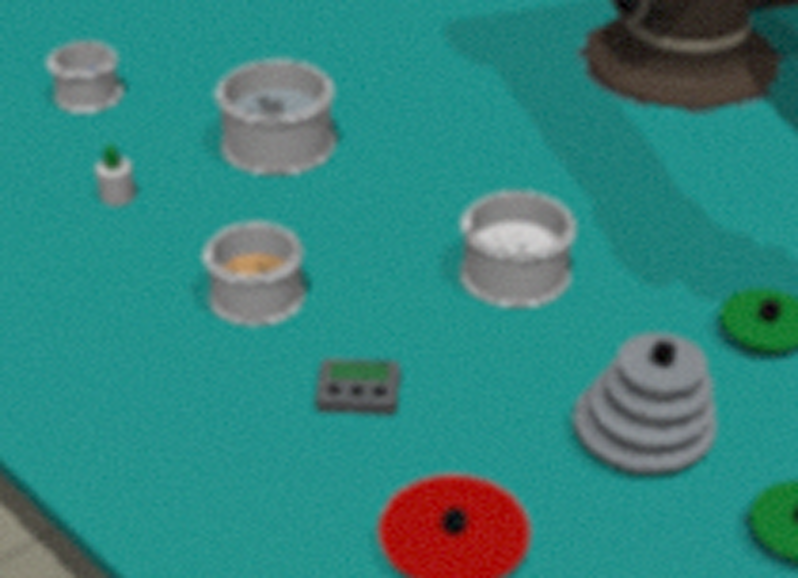

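View pics/cd0.png

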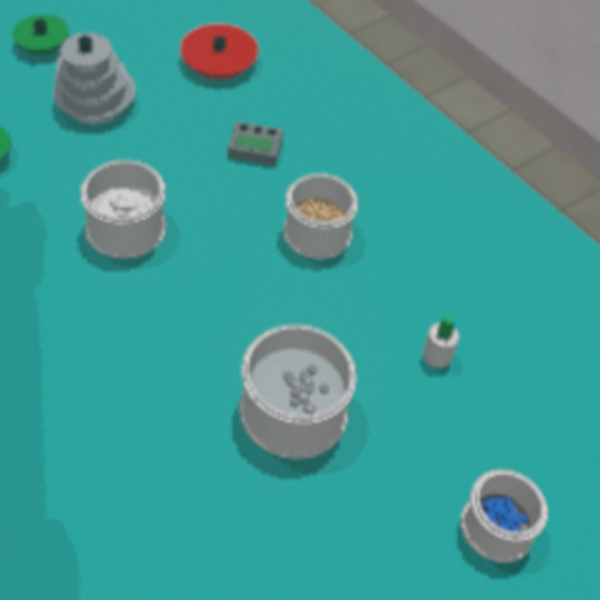

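```bash
cat >> h.py <<'E'
from scipy.optimize import least_squares
def blob(img,u,v):
    im=cv2.cvtColor(img,cv2.COLOR_RGB2HSV)
    m=cv2.bitwise_not(cv2.inRange(im,(80,90,30),(100,255,255)))
    k,l,st,ce=cv2.connectedComponentsWithStats(m)
    return (l==l[int(v),int(u)]).astype(np.uint8)
def rim(s,u,v,z,r,half=0.0):
    m=blob(s['image'],u,v); c=max(cv2.findContours(m,cv2.RETR_EXTERNAL,cv2.CHAIN_APPROX_NONE)[0],key=len)[:,0]
    top=c[:,1].min(); wl=c[:,1][c[:,0]<=c[:,0].min()+1].min(); wr=c[:,1][c[:,0]>=c[:,0].max()-1].min()
    mid=min(wl,wr)+half
    c=c[c[:,1]<=mid]
    # push contour half a pixel out
    P=np.array([onplane(s,x,y,z)[:2] for x,y in c])
    def f(q): return np.hypot(*(P-q[:2]).T)-q[2]
    q=least_squares(f,[*P.mean(0),r],loss='soft_l1',f_scale=.002).x
    g=least_squares(lambda w:np.hypot(*(P-w).T)-r,q[:2],loss='soft_l1',f_scale=.002).x
    return g.round(4),q.round(4)
def dark(s,box):
    x0,y0,x1,y1=box; g=s['image'][y0:y1,x0:x1].max(2); m=g<60
    ys,xs=np.nonzero(m); return xs.mean()+x0,ys.mean()+y0,m.sum()
E
python3 - <<'E'
from h import *
sc=snap('scene','scene1'); sd=snap('side','side1')
J={'a':((162,152),(381,338),.06,.034),'b':((206,215),(307,225),.068,.042),'c':((276,210),(229,220),.076,.05),'d':((212,170),(298,295),.084,.058)}
for k,(a,b,z,r) in J.items():
    print(k,rim(sc,*a,z,r),rim(sd,*b,z,r))
k1=dark(sc,(305,226,325,242)); k2=dark(sd,(205,142,222,155)); print(k1,k2)
for z in (.113,): print(onplane(sc,*k1[:2],z),onplane(sd,*k2[:2],z))
for n,s,p,q in (('bottle',sc,(169.8,182.2),.037),('timer',sc,(233.8,243.3),.011)): print(n,onplane(s,*p,q))
for n,s,p,q in (('bottle',sd,(356,267),.037),('timer',sd,(281.6,186.8),.011)): print(n,onplane(s,*p,q))
for p in ((341.5,223.8),(396.9,268.9),(259.1,286),(351.5,283.4)): print(onplane(sc,*p,.025))
E
```

```text
a (array([ 0.5641, -0.4067]), array([ 0.5647, -0.406 ,  0.0348])) (array([ 0.5627, -0.4058]), array([ 0.5603, -0.4094,  0.0375]))
b (array([0.655 , 0.0114]), array([0.6562, 0.0127, 0.0434])) (array([0.6533, 0.0124]), array([0.6524, 0.0111, 0.0433]))
c (array([0.448 , 0.1559]), array([0.4485, 0.1564, 0.0506])) (array([0.4468, 0.1555]), array([0.4457, 0.1538, 0.0517]))
d (array([ 0.4696, -0.1796]), array([ 0.4685, -0.1808,  0.0568])) (array([ 0.4682, -0.1808]), array([ 0.4657, -0.1847,  0.0619]))
(np.float64(314.0), np.float64(233.5), np.int64(26)) (np.float64(213.66666666666666), np.float64(148.33333333333334), np.int64(3))
[0.52767129 0.39301095 0.113     ] [0.52255928 0.38600089 0.113     ]
bottle [ 0.66246415 -0.2059994   0.037     ]
timer [0.67672106 0.18332764 0.011     ]
bottle [ 0.64900449 -0.22073895  0.037     ]
timer [0.67541406 0.18351856 0.011     ]
[0.34800828 0.38063995 0.025     ]
[0.38330591 0.61938674 0.025     ]
[0.74370171 0.37303335 0.025     ]
[0.53292768 0.55575875 0.025     ]
```

Jar rims fit the given sizes, and both views agree within about 2 mm: a (blue contents), b (grain), c (white) and d (grey). Next I move to just above the stack.

jog_arm(deltas=[{"dx": 0.036,"dy": -0.01,"dz": 0,"turn": 0,"grip": 0},{"dx": 0.036,"dy": -0.01,"dz": 0,"turn": 0,"grip": 0},{"dx": 0.036,"dy": -0.01,"dz": 0,"turn": 0,"grip": 0},{"dx": 0.036,"dy": -0.01,"dz": 0,"turn": 0,"grip": 0},{"dx": 0.036,"dy": -0.01,"dz": 0,"turn": 0,"grip": 0},{"dx": 0.036,"dy": -0.01,"dz": 0,"turn": 0,"grip": 0},{"dx": 0.036,"dy": -0.01,"dz": 0,"turn": 0,"grip": 0},{"dx": 0.036,"dy": -0.01,"dz": 0,"turn": 0,"grip": 0}])

```text
time: 0.92
tcp_pos: [0.5217, 0.3901, 0.2501]
eef_rot: [0.359, 1.541, -0.359]
contact_force: [0.3, 1.4, -0.5]
opening: 0.0424
```

```bash
cat >> h.py <<'E'
def wplane(s,u,v,z):
    du,dv=u-s['cx'],v-s['cy']; r=np.hypot(du,dv); t=r/s['fx']
    d=np.array([np.sin(t)*du/max(r,1e-9),np.sin(t)*dv/max(r,1e-9),np.cos(t)])
    M=np.array(s['mount']); W=R.from_rotvec(s['o']['eef_rot']).as_matrix()
    d=W@M[:3,:3]@d; e=np.array(s['o']['tcp_pos'])+W@M[:3,3]
    return e+d*(z-e[2])/d[2]
def wproj(s,p):
    M=np.array(s['mount']); W=R.from_rotvec(s['o']['eef_rot']).as_matrix()
    c=M[:3,:3].T@(W.T@(np.array(p)-s['o']['tcp_pos'])-M[:3,3]); t=np.arctan2(np.hypot(c[0],c[1]),c[2]); h=np.hypot(c[0],c[1])
    return np.array([s['cx']+s['fx']*t*c[0]/h,s['cy']+s['fx']*t*c[1]/h])
E
python3 - <<'E'
from h import *
o=get_obs();print(o['tcp_pos'],o['opening'],o['q'],R.from_rotvec(o['eef_rot']).as_matrix().round(3))
s=snap('wrist','w1'); print(wproj(s,[.525,.39,.122]))
E
```

```text
[0.52170091 0.39006095 0.25014537] 0.042407830487222145 [6.41960520e-01 3.75091943e-01 2.80839575e-01 1.47662737e+00
 1.14814326e-04 1.09995034e+00] [[-0.     0.442  0.897]
 [ 0.     0.897 -0.442]
 [-1.    -0.    -0.   ]]
[256.52416482 188.20839189]
```

View pics/w1.png

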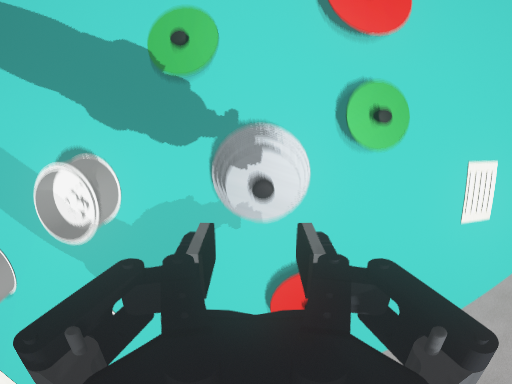

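The wrist view shows the uncluttered stack (grey, no green or red) with its knob at about (263,188); the green discs at (182,40) and (378,115) and the red ones are left alone. Measuring the knob.

Run:
```python
from h import *
s=snap('wrist','w2'); k=dark(s,(240,170,290,210)); print(k,wplane(s,k[0],k[1],.113),wplane(s,k[0],k[1],.122))
sc=snap('scene','s2'); sd=snap('side','d2')
k=dark(sc,(305,226,325,242)); print(k,onplane(sc,k[0],k[1],.113))
g=sd['image'][138:160,202:226]; cv2.imwrite('pics/k2.png',cv2.resize(g[:,:,::-1],None,fx=12,fy=12,interpolation=0)); print(g.max(2)[4:14])
# disc check: stack outline centre
def disc(x0,y0,x1,y1): pass
```

```text
(np.float64(255.3846153846154), np.float64(171.92307692307693), np.int64(13)) [0.51882365 0.39229538 0.113     ] [0.5170198  0.39319489 0.122     ]
(np.float64(314.35714285714283), np.float64(233.39285714285714), np.int64(28)) [0.52650123 0.39347022 0.113     ]
[[149 149 149 150 150 154 166 168 168 169 166 166 165 167 167 167 167 166
  167 168 168 168 168 167]
 [150 150 150 149 148 152 165 167 166 165 159 149 151 157 164 165 163 160
  167 168 168 168 169 167]
 [150 149 149 148 143 145 161 164 161 152 133 107 110 128 149 164 162 155
  163 167 167 168 169 169]
 [149 149 147 144 141 151 160 162 155 123  81  68  71  82 116 155 164 163
  165 165 166 168 168 168]
 [148 145 139 139 148 162 163 163 152 107  67  63  64  67  98 145 164 164
  165 167 166 166 168 168]
 [140 132 125 142 161 164 164 162 153 113  67  60  63  65  96 142 162 166
  165 167 165 165 167 167]
 [116 107 124 154 163 163 163 163 155 122  69  59  59  62  93 141 162 166
  166 167 164 163 164 167]
 [ 93 106 133 158 156 155 155 162 155 119  72  59  59  63  96 144 163 166
  167 164 159 156 158 167]
 [ 98 109 128 143 134 136 134 150 153 120  92  75  75  79 112 151 164 166
  164 158 153 152 154 165]
 [103 106 116 121 119 119 121 137 153 140 131 114 125 131 140 157 165 166
  160 153 151 148 146 162]]
```

Run:
```python
from h import *
s=snap('wrist','w3'); print(s['o']['tcp_pos'])
m=(s['image'].max(2)<95).astype(np.uint8)
k,l,st,ce=cv2.connectedComponentsWithStats(m)
for i in range(1,k):
    if 50<st[i,4]<3000: print(st[i],ce[i],wplane(s,*ce[i],.113))
sd=snap('side','d3'); g=sd['image'].max(2); g=g[138:156,202:222]<100
ys,xs=np.nonzero(g); ok=(xs>7);print(xs[ok].mean()+202,ys[ok].mean()+138, onplane(sd,xs[ok].mean()+202,ys[ok].mean()+138,.113))
```

```text
[0.52069082 0.39031344 0.24926896]
[170  28  19  18 256] [178.7109375   36.57421875] [0.37179923 0.38906216 0.113     ]
[373 106  20  17 247] [382.3805668  113.88259109] [0.51367289 0.52390698 0.113     ]
[252 175  22  24 406] [262.41133005 187.        ] [0.52719018 0.39444052 0.113     ]
213.85714285714286 147.5 [0.5253233  0.38963819 0.113     ]
```

View pics/w3.png

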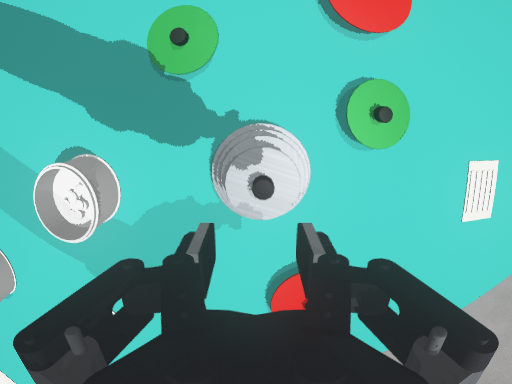

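jog_arm(deltas=[{"dx": 0.006,"dy": 0.003,"dz": 0,"grip": 0},{"dz": -0.025,"grip": 0},{"dz": -0.025,"grip": 0},{"dz": -0.025,"grip": 0},{"dz": -0.025,"grip": 0},{"dz": -0.015,"grip": 0},{"dz": -0.005,"grip": 0},{"dz": 0,"grip": 0}], newtons=60)

```text
validation failed for argument at $.de...
```

Run:
```python
from h import *
s=snap('wrist','w4');snap('side','d4'); o=get_obs();print(o['tcp_pos'],o['contact_force'],o['opening'])
```

```text
[0.51882201 0.39148823 0.25075599] [-1.11530745 -0.13695435 -0.58609189] 0.042447777645654
```

View pics/w4.png

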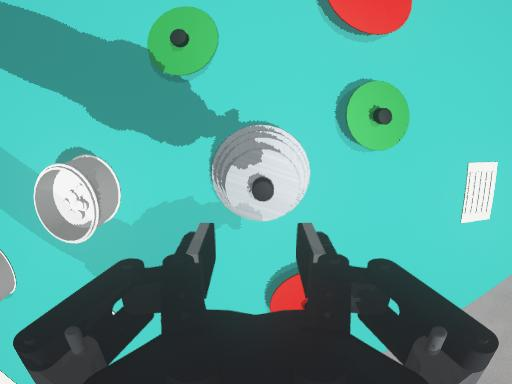

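The call was refused because every row needs all five fields, so nothing moved. TCP readings scatter by about 1–2 mm; I'll keep track of the commanded pose, now (0.520, 0.391, 0.250).

jog_arm(deltas=[{"dx": 0.0065,"dy": 0.003,"dz": 0,"turn": 0,"grip": 0},{"dx": 0,"dy": 0,"dz": -0.025,"turn": 0,"grip": 0},{"dx": 0,"dy": 0,"dz": -0.025,"turn": 0,"grip": 0},{"dx": 0,"dy": 0,"dz": -0.025,"turn": 0,"grip": 0},{"dx": 0,"dy": 0,"dz": -0.025,"turn": 0,"grip": 0},{"dx": 0,"dy": 0,"dz": -0.015,"turn": 0,"grip": 0},{"dx": 0,"dy": 0,"dz": 0,"turn": 0,"grip": 0},{"dx": 0,"dy": 0,"dz": 0,"turn": 0,"grip": 0}], newtons=60)

```text
time: 1.98
tcp_pos: [0.5258, 0.3942, 0.135]
eef_rot: [0.357, 1.542, -0.359]
contact_force: [0.2, -0.2, -0.2]
opening: 0.0425
```

Run:
```python
from h import *
s=snap('wrist','w4');d=snap('side','d4'); o=get_obs();print(o['tcp_pos'],o['contact_force'],o['opening'])
cv2.imwrite('pics/w4c.png',cv2.resize(s['image'][100:260,160:360,::-1],None,fx=3,fy=3))
cv2.imwrite('pics/d4c.png',cv2.resize(d['image'][90:190,150:270,::-1],None,fx=5,fy=5))
```

```text
[0.52695064 0.39474636 0.13708271] [-0.68845284  0.07340531  0.77404074] 0.04242407820545401
```

View pics/w4c.png

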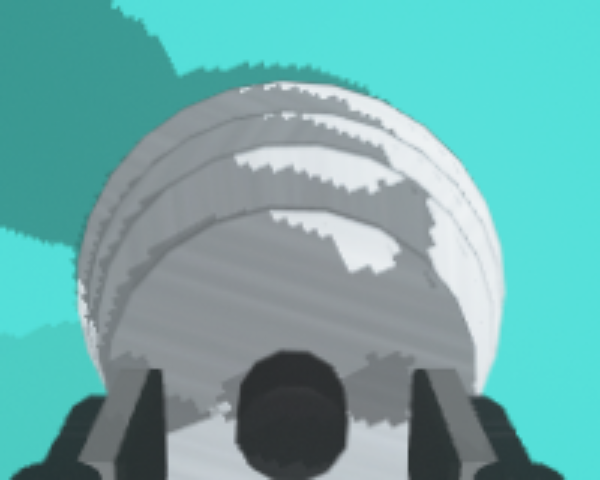

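View pics/d4c.png

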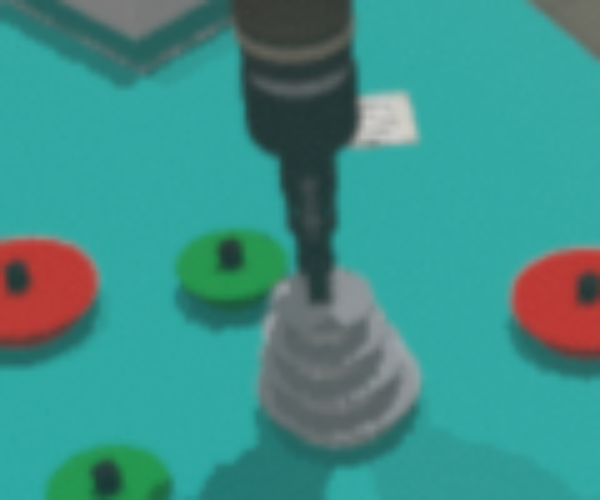

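The wrist crop shows the knob midway between the fingers. Going down the last 10 mm and closing.

jog_arm(deltas=[{"dx": 0,"dy": 0,"dz": -0.005,"turn": 0,"grip": 0},{"dx": 0,"dy": 0,"dz": -0.005,"turn": 0,"grip": 0},{"dx": 0,"dy": 0,"dz": 0,"turn": 0,"grip": 0},{"dx": 0,"dy": 0,"dz": 0,"turn": 0,"grip": 0.4},{"dx": 0,"dy": 0,"dz": 0,"turn": 0,"grip": 1},{"dx": 0,"dy": 0,"dz": 0,"turn": 0,"grip": 1},{"dx": 0,"dy": 0,"dz": 0,"turn": 0,"grip": 1},{"dx": 0,"dy": 0,"dz": 0,"turn": 0,"grip": 1}], newtons=60)

```text
time: 2.75
tcp_pos: [0.5267, 0.394, 0.1257]
eef_rot: [0.359, 1.54, -0.359]
contact_force: [0.7, -0.1, 0.3]
opening: 0.0172
```

jog_arm(deltas=[{"dx": 0,"dy": 0,"dz": 0.004,"turn": 0,"grip": 1},{"dx": 0,"dy": 0,"dz": 0.008,"turn": 0,"grip": 1},{"dx": 0,"dy": 0,"dz": 0.012,"turn": 0,"grip": 1},{"dx": 0,"dy": 0,"dz": 0.012,"turn": 0,"grip": 1},{"dx": 0,"dy": 0,"dz": 0.012,"turn": 0,"grip": 1},{"dx": 0,"dy": 0,"dz": 0.012,"turn": 0,"grip": 1},{"dx": 0,"dy": 0,"dz": 0.01,"turn": 0,"grip": 1},{"dx": 0,"dy": 0,"dz": 0.005,"turn": 0,"grip": 1}])

```text
time: 3.42
tcp_pos: [0.527, 0.3943, 0.2029]
eef_rot: [0.361, 1.539, -0.357]
contact_force: [-0.4, 0.6, 0.3]
opening: 0.0176
```

Run:
```python
from h import *
s=snap('wrist','w5');d=snap('side','d5'); o=get_obs();print(o['tcp_pos'],o['contact_force'],o['opening'])
a=cv2.resize(s['image'][80:260,160:360,::-1],None,fx=2,fy=2);b=cv2.resize(d['image'][90:190,150:250,::-1],(360,360))
cv2.imwrite('pics/c5.png',np.hstack([a,b]))
```

```text
[0.52699832 0.39430544 0.20196911] [-0.46746675  0.4809296  -0.59030387] 0.01730368591099024
```

View pics/c5.png

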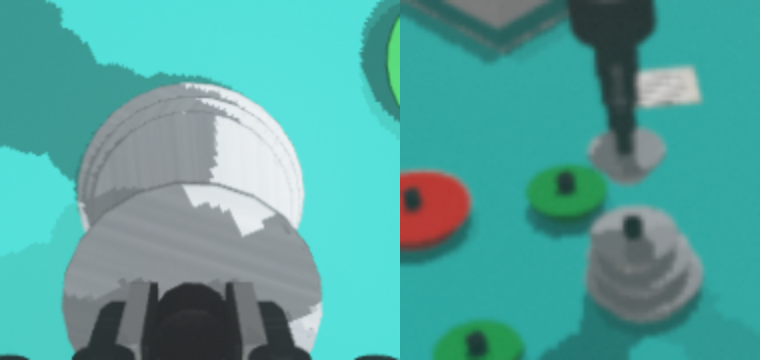

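Lid a is lifted alone and the other three stay put. I'm carrying it to jar a.

jog_arm(deltas=[{"dx": 0.0015,"dy": -0.015,"dz": 0.01,"turn": 0,"grip": 1},{"dx": 0.0015,"dy": -0.025,"dz": 0.01,"turn": 0,"grip": 1},{"dx": 0.0015,"dy": -0.035,"dz": 0,"turn": 0,"grip": 1},{"dx": 0.0015,"dy": -0.035,"dz": 0,"turn": 0,"grip": 1},{"dx": 0.0015,"dy": -0.035,"dz": 0,"turn": 0,"grip": 1},{"dx": 0.0015,"dy": -0.035,"dz": 0,"turn": 0,"grip": 1},{"dx": 0.0015,"dy": -0.035,"dz": 0,"turn": 0,"grip": 1},{"dx": 0.0015,"dy": -0.035,"dz": 0,"turn": 0,"grip": 1}])

```text
time: 4.18
tcp_pos: [0.5378, 0.1416, 0.2201]
eef_rot: [0.359, 1.541, -0.36]
contact_force: [0.5, 0.3, -0.6]
opening: 0.0175
```

jog_arm(deltas=[{"dx": 0.0015,"dy": -0.035,"dz": 0,"turn": 0,"grip": 1},{"dx": 0.0015,"dy": -0.035,"dz": 0,"turn": 0,"grip": 1},{"dx": 0.0015,"dy": -0.035,"dz": 0,"turn": 0,"grip": 1},{"dx": 0.0015,"dy": -0.035,"dz": 0,"turn": 0,"grip": 1},{"dx": 0.0015,"dy": -0.035,"dz": 0,"turn": 0,"grip": 1},{"dx": 0.0015,"dy": -0.035,"dz": 0,"turn": 0,"grip": 1},{"dx": 0.0015,"dy": -0.035,"dz": 0,"turn": 0,"grip": 1},{"dx": 0.0015,"dy": -0.035,"dz": 0,"turn": 0,"grip": 1}])

```text
time: 4.85
tcp_pos: [0.5495, -0.1382, 0.2201]
eef_rot: [0.359, 1.542, -0.359]
contact_force: [1.1, 0.5, -1.4]
opening: 0.017
```

jog_arm(deltas=[{"dx": 0.0015,"dy": -0.035,"dz": 0,"turn": 0,"grip": 1},{"dx": 0.0015,"dy": -0.035,"dz": 0,"turn": 0,"grip": 1},{"dx": 0.0015,"dy": -0.035,"dz": 0,"turn": 0,"grip": 1},{"dx": 0.0015,"dy": -0.035,"dz": 0,"turn": 0,"grip": 1},{"dx": 0.0015,"dy": -0.035,"dz": 0,"turn": 0,"grip": 1},{"dx": 0.0015,"dy": -0.035,"dz": 0,"turn": 0,"grip": 1},{"dx": 0.002,"dy": -0.035,"dz": 0,"turn": 0,"grip": 1},{"dx": 0.002,"dy": -0.025,"dz": 0,"turn": 0,"grip": 1}])

```text
time: 5.52
tcp_pos: [0.5621, -0.4093, 0.2196]
eef_rot: [0.36, 1.542, -0.361]
contact_force: [-0.1, 0.3, -0.2]
opening: 0.0171
```

Run:
```python
from h import *
s=snap('wrist','w6');d=snap('side','d6'); o=get_obs();print(o['tcp_pos'],o['contact_force'],o['opening'],o['q'])
W=R.from_rotvec(s['o']['eef_rot']).as_matrix(); t=np.array(o['tcp_pos'])
# lid disc edge predictions
for w in (0.036,): print('far edge pred',wproj(s,t+W[:,2]*w+[0,0,-.0225]))
for a in np.linspace(0,2*np.pi,8,endpoint=False): print(wproj(s,np.array([.5635,-.4063,.06])+.031*np.array([np.cos(a),np.sin(a),0])).round(), end=' ')
```

```text
[ 0.56205339 -0.41020872  0.21844894] [-1.33793844  0.45974126 -1.02901054] 0.017556985394081043 [-6.30033625e-01  4.66670208e-01  3.46535652e-01  1.45249116e+00
 -1.10568981e-03 -1.67707799e-01]
far edge pred [253.3733641  290.22526264]
[272. 204.] [288. 187.] [287. 163.] [269. 147.] [244. 148.] [228. 167.] [230. 190.] [248. 205.]
```

View pics/w6.png

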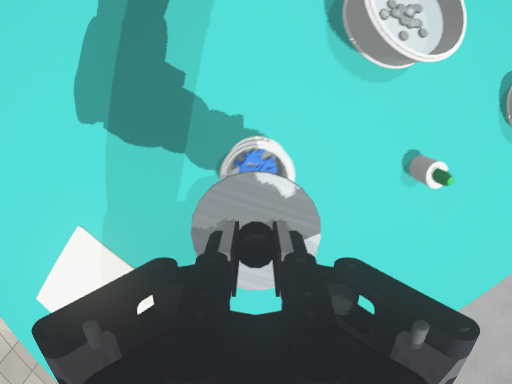

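View pics/d6.png

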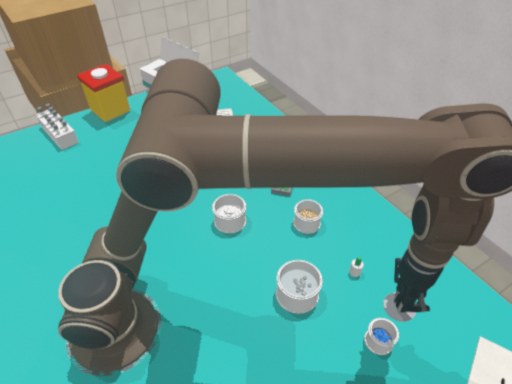

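Run:
```python
from h import *
s=snap('wrist','w7'); o=s['o']; print(o['tcp_pos'])
s['o']['tcp_pos']=np.array([.5635,-.406,.22])
W=R.from_rotvec(o['eef_rot']).as_matrix(); t=np.array(o['tcp_pos'])
im=s['image'][:,:,::-1].copy()
for z,r,c in ((.06,.034,(0,0,255)),(.06,.031,(255,0,255))):
    for a in np.linspace(0,6.28,60):
        p=wproj(s,np.array([.5635,-.4063,z])+r*np.array([np.cos(a),np.sin(a),0])); im[int(round(p[1])),int(round(p[0]))]=c
for a in np.linspace(0,6.28,80):
    p=wproj(s,t+[0,0,-.021]+.036*np.array([np.cos(a),np.sin(a),0])); im[int(round(p[1])),int(round(p[0]))]=(0,0,255)
cv2.imwrite('pics/w7c.png',cv2.resize(im[120:310,170:340],None,fx=3.1,fy=3.1,interpolation=0))
```

```text
[ 0.56205339 -0.41020872  0.21844894]
```

View pics/w7c.png

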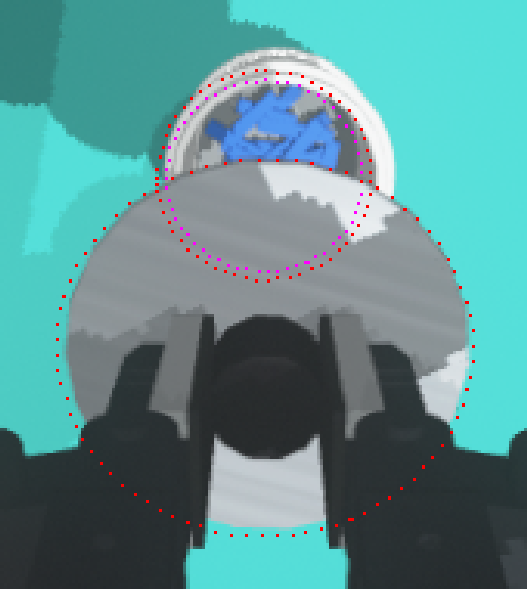

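The image overlay puts lid and jar rim in line within about 1–2 mm. Descending.

jog_arm(deltas=[{"dx": 0,"dy": 0,"dz": -0.015,"turn": 0,"grip": 1},{"dx": 0,"dy": 0,"dz": -0.025,"turn": 0,"grip": 1},{"dx": 0,"dy": 0,"dz": -0.025,"turn": 0,"grip": 1},{"dx": 0,"dy": 0,"dz": -0.02,"turn": 0,"grip": 1},{"dx": 0,"dy": 0,"dz": -0.015,"turn": 0,"grip": 1},{"dx": 0,"dy": 0,"dz": -0.007,"turn": 0,"grip": 1},{"dx": 0,"dy": 0,"dz": -0.005,"turn": 0,"grip": 1},{"dx": 0,"dy": 0,"dz": -0.004,"turn": 0,"grip": 1}])

```text
time: 6.33
tcp_pos: [0.5636, -0.4055, 0.1046]
eef_rot: [0.358, 1.541, -0.358]
contact_force: [0.2, 0.2, -1.1]
opening: 0.0179
```

jog_arm(deltas=[{"dx": 0,"dy": 0,"dz": -0.004,"turn": 0,"grip": 1},{"dx": 0,"dy": 0,"dz": -0.004,"turn": 0,"grip": 1},{"dx": 0,"dy": 0,"dz": -0.003,"turn": 0,"grip": 1},{"dx": 0,"dy": 0,"dz": -0.003,"turn": 0,"grip": 1},{"dx": 0,"dy": 0,"dz": -0.002,"turn": 0,"grip": 1},{"dx": 0,"dy": 0,"dz": -0.001,"turn": 0,"grip": 1},{"dx": 0,"dy": 0,"dz": 0,"turn": 0,"grip": 1},{"dx": 0,"dy": 0,"dz": 0,"turn": 0,"grip": 1}])

```text
time: 7.0
tcp_pos: [0.5636, -0.4061, 0.0874]
eef_rot: [0.359, 1.541, -0.359]
contact_force: [0.1, -0.1, -0.2]
opening: 0.017
```

Run:
```python
from h import *
s=snap('wrist','w8');d=snap('side','d8'); o=get_obs();print(o['tcp_pos'],o['contact_force'],o['opening'])
a=cv2.resize(s['image'][120:310,160:350,::-1],(400,400));b=cv2.resize(d['image'][270:370,330:430,::-1],(400,400))
cv2.imwrite('pics/c8.png',np.hstack([a,b]))
```

```text
[ 0.56362318 -0.40616917  0.08750858] [ 0.38935317 -1.36433023 -0.08654992] 0.017423320949025004
```

View pics/c8.png

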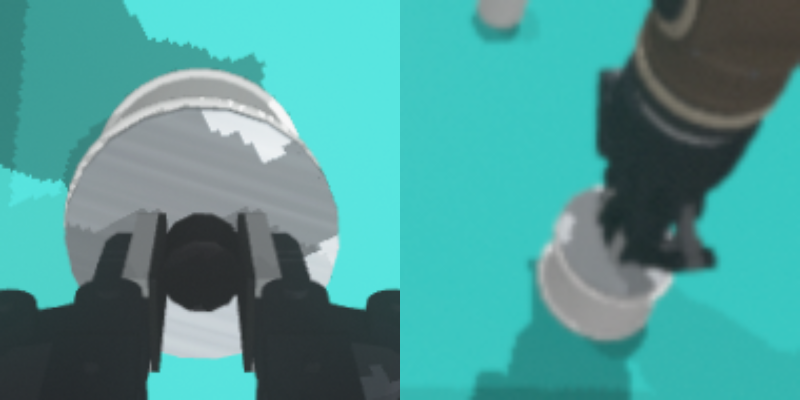

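Seated nearly; no contact force yet. Down 2 mm, then release and rise.

jog_arm(deltas=[{"dx": 0,"dy": 0,"dz": -0.001,"turn": 0,"grip": 1},{"dx": 0,"dy": 0,"dz": -0.001,"turn": 0,"grip": 1},{"dx": 0,"dy": 0,"dz": 0,"turn": 0,"grip": 1},{"dx": 0,"dy": 0,"dz": 0,"turn": 0,"grip": 0.4},{"dx": 0,"dy": 0,"dz": 0,"turn": 0,"grip": 0.1},{"dx": 0,"dy": 0,"dz": 0,"turn": 0,"grip": 0},{"dx": 0,"dy": 0,"dz": 0,"turn": 0,"grip": 0},{"dx": 0,"dy": 0,"dz": 0,"turn": 0,"grip": 0}])

```text
time: 7.77
tcp_pos: [0.5635, -0.4061, 0.0851]
eef_rot: [0.359, 1.541, -0.359]
contact_force: [-0.6, 0.8, -0.3]
opening: 0.0426
```

jog_arm(deltas=[{"dx": 0,"dy": 0,"dz": 0.01,"turn": 0,"grip": 0},{"dx": 0,"dy": 0,"dz": 0.01,"turn": 0,"grip": 0},{"dx": 0,"dy": 0,"dz": 0.02,"turn": 0,"grip": 0},{"dx": 0,"dy": 0,"dz": 0.02,"turn": 0,"grip": 0},{"dx": 0,"dy": 0,"dz": 0.02,"turn": 0,"grip": 0},{"dx": 0,"dy": 0,"dz": 0.02,"turn": 0,"grip": 0},{"dx": 0,"dy": 0,"dz": 0.02,"turn": 0,"grip": 0},{"dx": 0,"dy": 0,"dz": 0.01,"turn": 0,"grip": 0}])

```text
time: 8.43
tcp_pos: [0.5642, -0.4065, 0.2197]
eef_rot: [0.357, 1.536, -0.36]
contact_force: [-0.8, -0.5, -0.4]
opening: 0.0429
```

Run:
```python
from h import *
s=snap('wrist','w9');d=snap('side','d9');e=snap('scene','s9'); o=get_obs();print(o['tcp_pos'],o['contact_force'],o['opening'])
a=cv2.resize(s['image'][90:280,160:350,::-1],(380,380));b=cv2.resize(d['image'][270:370,330:430,::-1],(380,380))
cv2.imwrite('pics/c9.png',np.hstack([a,b]))
```

```text
[ 0.56399023 -0.40640809  0.21651809] [ 0.8844375  -0.45670745 -0.74674206] 0.042795963373764366
```

View pics/c9.png

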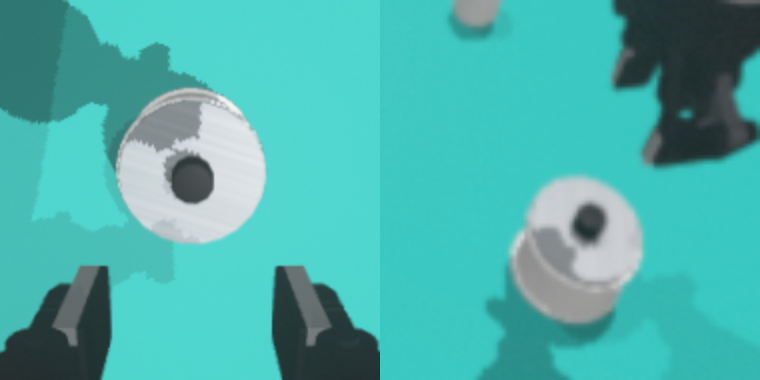

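Lid a is flat on jar a. Back to the stack for lid b.

jog_arm(deltas=[{"dx": -0.0015,"dy": 0.02,"dz": 0,"turn": 0,"grip": 0},{"dx": -0.0015,"dy": 0.03,"dz": 0,"turn": 0,"grip": 0},{"dx": -0.0015,"dy": 0.035,"dz": 0,"turn": 0,"grip": 0},{"dx": -0.0015,"dy": 0.035,"dz": 0,"turn": 0,"grip": 0},{"dx": -0.0015,"dy": 0.035,"dz": 0,"turn": 0,"grip": 0},{"dx": -0.0015,"dy": 0.035,"dz": 0,"turn": 0,"grip": 0},{"dx": -0.0015,"dy": 0.035,"dz": 0,"turn": 0,"grip": 0},{"dx": -0.0015,"dy": 0.035,"dz": 0,"turn": 0,"grip": 0}])

```text
time: 9.25
tcp_pos: [0.5504, -0.1443, 0.2136]
eef_rot: [0.359, 1.543, -0.359]
contact_force: [0.1, -0.1, -0.0]
opening: 0.0426
```

jog_arm(deltas=[{"dx": -0.0015,"dy": 0.035,"dz": 0,"turn": 0,"grip": 0},{"dx": -0.0015,"dy": 0.035,"dz": 0,"turn": 0,"grip": 0},{"dx": -0.0015,"dy": 0.035,"dz": 0,"turn": 0,"grip": 0},{"dx": -0.0015,"dy": 0.035,"dz": 0,"turn": 0,"grip": 0},{"dx": -0.0015,"dy": 0.035,"dz": 0,"turn": 0,"grip": 0},{"dx": -0.0015,"dy": 0.035,"dz": 0,"turn": 0,"grip": 0},{"dx": -0.0015,"dy": 0.035,"dz": 0,"turn": 0,"grip": 0},{"dx": -0.0015,"dy": 0.035,"dz": 0,"turn": 0,"grip": 0}])

```text
time: 9.92
tcp_pos: [0.5385, 0.1354, 0.2137]
eef_rot: [0.358, 1.543, -0.36]
contact_force: [0.1, 0.8, 0.2]
opening: 0.0427
```

jog_arm(deltas=[{"dx": -0.0015,"dy": 0.035,"dz": 0,"turn": 0,"grip": 0},{"dx": -0.0015,"dy": 0.035,"dz": 0,"turn": 0,"grip": 0},{"dx": -0.0015,"dy": 0.035,"dz": 0,"turn": 0,"grip": 0},{"dx": -0.0015,"dy": 0.035,"dz": 0,"turn": 0,"grip": 0},{"dx": -0.0015,"dy": 0.035,"dz": 0,"turn": 0,"grip": 0},{"dx": -0.0015,"dy": 0.035,"dz": 0,"turn": 0,"grip": 0},{"dx": -0.0015,"dy": 0.03,"dz": 0,"turn": 0,"grip": 0},{"dx": -0.0025,"dy": 0.02,"dz": 0,"turn": 0,"grip": 0}])

```text
time: 10.58
tcp_pos: [0.5255, 0.3965, 0.2129]
eef_rot: [0.356, 1.543, -0.359]
contact_force: [-0.5, 0.2, -0.6]
opening: 0.0426
```

```bash
cat >> h.py <<'E'
def knob(s,cmd,zk,near):
    """wrist knob by dark blob, using commanded tcp"""
    s['o']['tcp_pos']=np.array(cmd)
    m=(s['image'].max(2)<95).astype(np.uint8); k,l,st,ce=cv2.connectedComponentsWithStats(m)
    for i in range(1,k):
        if 100<st[i,4]<3000:
            p=wplane(s,*ce[i],zk)
            if np.hypot(*(p[:2]-near))<.04: print('wrist knob',st[i],ce[i].round(1),p.round(4))
E
python3 - <<'E'
from h import *
s=snap('wrist','w10');s=snap('wrist','w10');d=snap('side','d10'); o=get_obs();print(o['tcp_pos'],o['contact_force'],o['opening'])
knob(s,[.5265,.394,.215],.087,[.5265,.394])
E
```

```text
[0.52553627 0.39493876 0.21295971] [ 0.71087411 -0.0401256   0.25006418] 0.042693594122014636
wrist knob [242 179  22  25 445] [252.5 190.9] [0.53   0.3897 0.087 ]
```

View pics/w10.png

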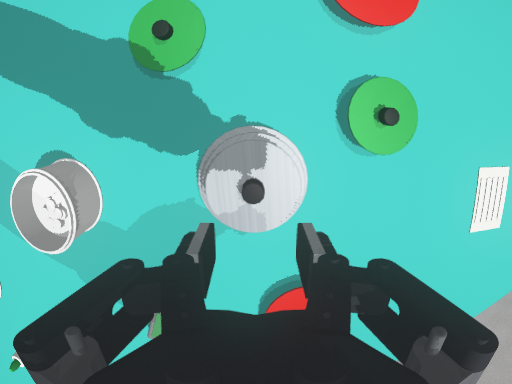

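The lid b knob at pixel (252.5,191) lies at (0.530, 0.390). Descending by 0.116 m and gripping.

jog_arm(deltas=[{"dx": 0.0035,"dy": -0.0045,"dz": 0,"turn": 0,"grip": 0},{"dx": 0,"dy": 0,"dz": -0.02,"turn": 0,"grip": 0},{"dx": 0,"dy": 0,"dz": -0.025,"turn": 0,"grip": 0},{"dx": 0,"dy": 0,"dz": -0.025,"turn": 0,"grip": 0},{"dx": 0,"dy": 0,"dz": -0.02,"turn": 0,"grip": 0},{"dx": 0,"dy": 0,"dz": -0.013,"turn": 0,"grip": 0},{"dx": 0,"dy": 0,"dz": -0.008,"turn": 0,"grip": 0},{"dx": 0,"dy": 0,"dz": 0,"turn": 0,"grip": 0}])

```text
time: 11.4
tcp_pos: [0.5296, 0.3871, 0.1023]
eef_rot: [0.358, 1.543, -0.363]
contact_force: [-0.5, -0.4, -0.8]
opening: 0.0427
```

Run:
```python
from h import *
s=snap('wrist','w11'); o=get_obs();print(o['tcp_pos'],o['contact_force'],o['opening'])
cv2.imwrite('pics/w11c.png',cv2.resize(s['image'][100:260,160:360,::-1],None,fx=3,fy=3))
```

```text
[0.53008308 0.38788925 0.10380847] [-0.29156712 -0.00606976  1.35001493] 0.04280070262041678
```

View pics/w11c.png

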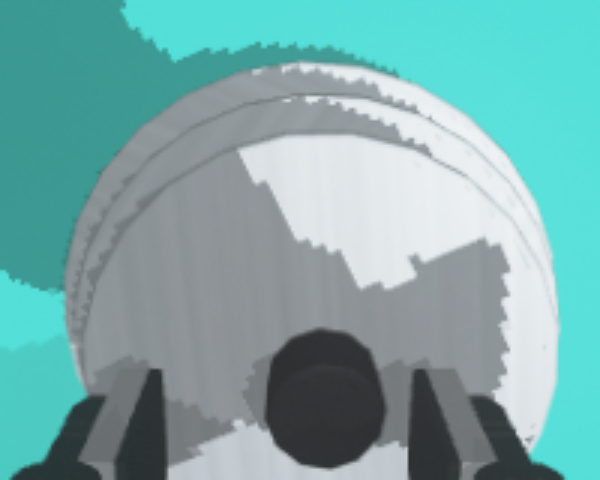

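The crop shows the knob about 6 mm to the right of the jaw centre (325 against 287 px), so I correct by that and look again.

jog_arm(deltas=[{"dx": 0.0015,"dy": 0.003,"dz": 0,"turn": 0,"grip": 0},{"dx": 0.0013,"dy": 0.0027,"dz": 0,"turn": 0,"grip": 0},{"dx": 0,"dy": 0,"dz": 0,"turn": 0,"grip": 0},{"dx": 0,"dy": 0,"dz": 0,"turn": 0,"grip": 0},{"dx": 0,"dy": 0,"dz": 0,"turn": 0,"grip": 0},{"dx": 0,"dy": 0,"dz": 0,"turn": 0,"grip": 0},{"dx": 0,"dy": 0,"dz": 0,"turn": 0,"grip": 0},{"dx": 0,"dy": 0,"dz": 0,"turn": 0,"grip": 0}])

```text
time: 12.12
tcp_pos: [0.5327, 0.3951, 0.1043]
eef_rot: [0.359, 1.541, -0.359]
contact_force: [0.1, -0.8, 0.5]
opening: 0.0425
```

Run:
```python
from h import *
s=snap('wrist','w12'); o=get_obs();print(o['tcp_pos'],o['contact_force'],o['opening'])
cv2.imwrite('pics/w12c.png',cv2.resize(s['image'][100:260,160:360,::-1],None,fx=3,fy=3))
```

```text
[0.53276168 0.39512245 0.10426981] [-0.08941256 -0.33222194 -0.80568893] 0.04246746350350883
```

View pics/w12c.png

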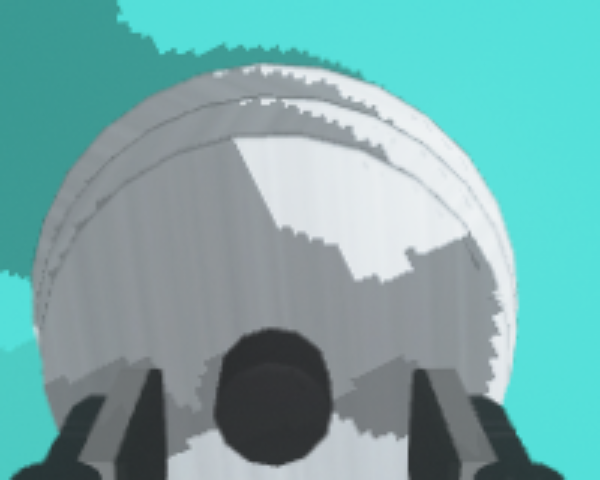

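It now overshoots by about 2 mm (273 against 287 px), so part of the last offset was settling. Trimming it, going down 5 mm and closing.

jog_arm(deltas=[{"dx": -0.001,"dy": -0.002,"dz": 0,"turn": 0,"grip": 0},{"dx": 0,"dy": 0,"dz": -0.003,"turn": 0,"grip": 0},{"dx": 0,"dy": 0,"dz": -0.002,"turn": 0,"grip": 0},{"dx": 0,"dy": 0,"dz": 0,"turn": 0,"grip": 0},{"dx": 0,"dy": 0,"dz": 0,"turn": 0,"grip": 0.4},{"dx": 0,"dy": 0,"dz": 0,"turn": 0,"grip": 1},{"dx": 0,"dy": 0,"dz": 0,"turn": 0,"grip": 1},{"dx": 0,"dy": 0,"dz": 0,"turn": 0,"grip": 1}])

```text
time: 12.83
tcp_pos: [0.5318, 0.3931, 0.0994]
eef_rot: [0.359, 1.541, -0.359]
contact_force: [-0.8, -0.4, 0.7]
opening: 0.0174
```

jog_arm(deltas=[{"dx": 0,"dy": 0,"dz": 0,"turn": 0,"grip": 1},{"dx": 0,"dy": 0,"dz": 0.004,"turn": 0,"grip": 1},{"dx": 0,"dy": 0,"dz": 0.008,"turn": 0,"grip": 1},{"dx": 0,"dy": 0,"dz": 0.012,"turn": 0,"grip": 1},{"dx": 0,"dy": 0,"dz": 0.014,"turn": 0,"grip": 1},{"dx": 0,"dy": 0,"dz": 0.014,"turn": 0,"grip": 1},{"dx": 0,"dy": 0,"dz": 0.014,"turn": 0,"grip": 1},{"dx": 0,"dy": 0,"dz": 0.01,"turn": 0,"grip": 1}])

```text
time: 13.5
tcp_pos: [0.5323, 0.3935, 0.1781]
eef_rot: [0.36, 1.539, -0.357]
contact_force: [0.6, 0.3, 0.2]
opening: 0.0173
```

Run:
```python
from h import *
s=snap('wrist','w13');d=snap('side','d13'); o=get_obs();print(o['tcp_pos'],o['contact_force'],o['opening'])
a=cv2.resize(s['image'][80:280,150:350,::-1],None,fx=2,fy=2);b=cv2.resize(d['image'][90:190,150:250,::-1],(400,400))
cv2.imwrite('pics/c13.png',np.hstack([a,b]))
```

```text
[0.53278164 0.39385292 0.17843866] [ 0.22324629  0.27002796 -1.03560699] 0.017404101078401287
```

View pics/c13.png

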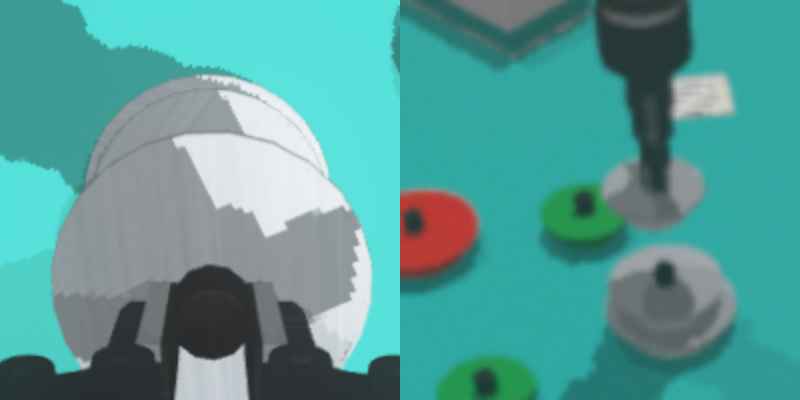

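Lid b is lifted alone. Carrying it to jar b.

jog_arm(deltas=[{"dx": 0.0045,"dy": -0.0138,"dz": 0.01,"turn": 0,"grip": 1},{"dx": 0.0077,"dy": -0.0238,"dz": 0.01,"turn": 0,"grip": 1},{"dx": 0.0077,"dy": -0.0238,"dz": 0.01,"turn": 0,"grip": 1},{"dx": 0.0077,"dy": -0.0238,"dz": 0,"turn": 0,"grip": 1},{"dx": 0.0077,"dy": -0.0238,"dz": 0,"turn": 0,"grip": 1},{"dx": 0.0077,"dy": -0.0238,"dz": 0,"turn": 0,"grip": 1},{"dx": 0.0077,"dy": -0.0238,"dz": 0,"turn": 0,"grip": 1},{"dx": 0.0077,"dy": -0.0238,"dz": 0,"turn": 0,"grip": 1}])

```text
time: 14.27
tcp_pos: [0.5902, 0.2107, 0.205]
eef_rot: [0.359, 1.542, -0.36]
contact_force: [-0.3, 0.3, -0.5]
opening: 0.0178
```

jog_arm(deltas=[{"dx": 0.0077,"dy": -0.0238,"dz": 0,"turn": 0,"grip": 1},{"dx": 0.0077,"dy": -0.0238,"dz": 0,"turn": 0,"grip": 1},{"dx": 0.0077,"dy": -0.0238,"dz": 0,"turn": 0,"grip": 1},{"dx": 0.0077,"dy": -0.0238,"dz": 0,"turn": 0,"grip": 1},{"dx": 0.0077,"dy": -0.0238,"dz": 0,"turn": 0,"grip": 1},{"dx": 0.0077,"dy": -0.0238,"dz": 0,"turn": 0,"grip": 1},{"dx": 0.0077,"dy": -0.0238,"dz": 0,"turn": 0,"grip": 1},{"dx": 0.0104,"dy": -0.0338,"dz": 0,"turn": 0,"grip": 1}])

```text
time: 14.93
tcp_pos: [0.6541, 0.0116, 0.205]
eef_rot: [0.358, 1.542, -0.358]
contact_force: [1.1, 0.9, -1.7]
opening: 0.0173
```

```bash
cat >> h.py <<'E'
def settle(n=4):
    for i in range(n): s=viewer.snapshot('wrist')
def overlay(f,cmd,jar,jz,jr,lr,dz=-.021,off=(0,0),off2=(0,0)):
    s=snap('wrist',f+'r'); print(s['o']['tcp_pos'].round(4),s['o']['contact_force'].round(1),s['o']['opening'])
    s['o']['tcp_pos']=t=np.array(cmd); s['o']['eef_rot']=np.array([.359,1.541,-.359])
    W=R.from_rotvec(s['o']['eef_rot']).as_matrix()
    im=cv2.resize(s['image'][:,:,::-1],None,fx=3,fy=3,interpolation=0)
    def c(ctr,r,col):
        for a in np.linspace(0,6.283,90):
            p=wproj(s,np.array(ctr)+r*np.array([np.cos(a),np.sin(a),0])); cv2.circle(im,(int(p[0]*3+1),int(p[1]*3+1)),1,col,-1)
    c([jar[0],jar[1],jz],jr,(0,0,255)); c([jar[0],jar[1],jz],jr-.003,(255,0,255))
    if lr: c(t+np.array([off[0],off[1],dz]),lr,(255,0,0))
    cv2.imwrite(f'pics/{f}.png',im[240:240+600,420:420+620-0][:600])
    return s
E
python3 - <<'E'
from h import *
settle(); overlay('w14',[.6545,.0124,.205],[.6543,.0119],.068,.042,.044)
E
```

```text
[0.6542 0.0108 0.2047] [-0.7 -0.9 -1.7] 0.017619827153886953
```

View pics/w14.png

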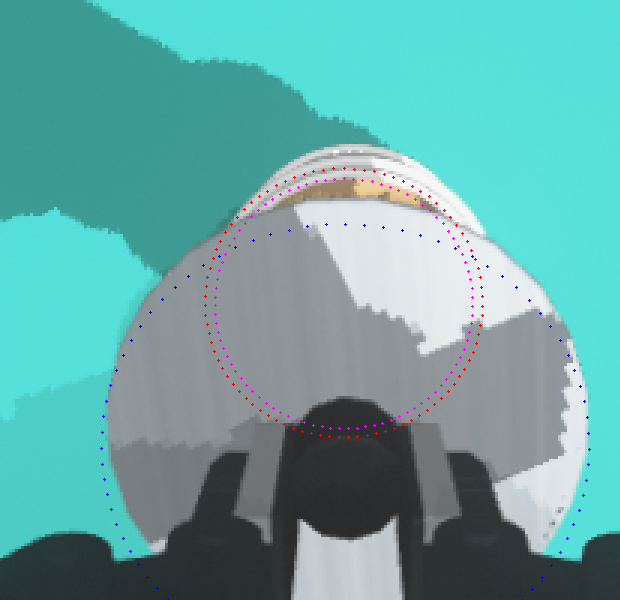

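The overlay shows the jar rim fits, but lid b sits about 5 mm toward the camera in the grasp (198 against 224 px). I shift the TCP to compensate and lower.

jog_arm(deltas=[{"dx": 0.004,"dy": -0.0026,"dz": 0,"turn": 0,"grip": 1},{"dx": 0,"dy": 0,"dz": -0.015,"turn": 0,"grip": 1},{"dx": 0,"dy": 0,"dz": -0.02,"turn": 0,"grip": 1},{"dx": 0,"dy": 0,"dz": -0.02,"turn": 0,"grip": 1},{"dx": 0,"dy": 0,"dz": -0.015,"turn": 0,"grip": 1},{"dx": 0,"dy": 0,"dz": -0.01,"turn": 0,"grip": 1},{"dx": 0,"dy": 0,"dz": -0.006,"turn": 0,"grip": 1},{"dx": 0,"dy": 0,"dz": -0.004,"turn": 0,"grip": 1}])

```text
time: 15.85
tcp_pos: [0.6584, 0.0104, 0.1148]
eef_rot: [0.358, 1.542, -0.358]
contact_force: [-0.3, 0.2, 0.4]
opening: 0.0172
```

jog_arm(deltas=[{"dx": 0,"dy": 0,"dz": -0.004,"turn": 0,"grip": 1},{"dx": 0,"dy": 0,"dz": -0.004,"turn": 0,"grip": 1},{"dx": 0,"dy": 0,"dz": -0.004,"turn": 0,"grip": 1},{"dx": 0,"dy": 0,"dz": -0.004,"turn": 0,"grip": 1},{"dx": 0,"dy": 0,"dz": -0.003,"turn": 0,"grip": 1},{"dx": 0,"dy": 0,"dz": -0.002,"turn": 0,"grip": 1},{"dx": 0,"dy": 0,"dz": -0.001,"turn": 0,"grip": 1},{"dx": 0,"dy": 0,"dz": 0,"turn": 0,"grip": 1}])

```text
time: 16.52
tcp_pos: [0.6585, 0.0096, 0.094]
eef_rot: [0.359, 1.54, -0.359]
contact_force: [-2.6, 0.3, 2.9]
opening: 0.0172
```

Run:
```python
from h import *
settle(2); overlay('w15',[.6585,.0098,.093],[.6543,.0119],.068,.042,.044,off=(-.0043,.0021))
```

```text
[0.6585 0.0097 0.094 ] [-2.7 -0.3  4.6] 0.017603431506118428
```

View pics/w15.png

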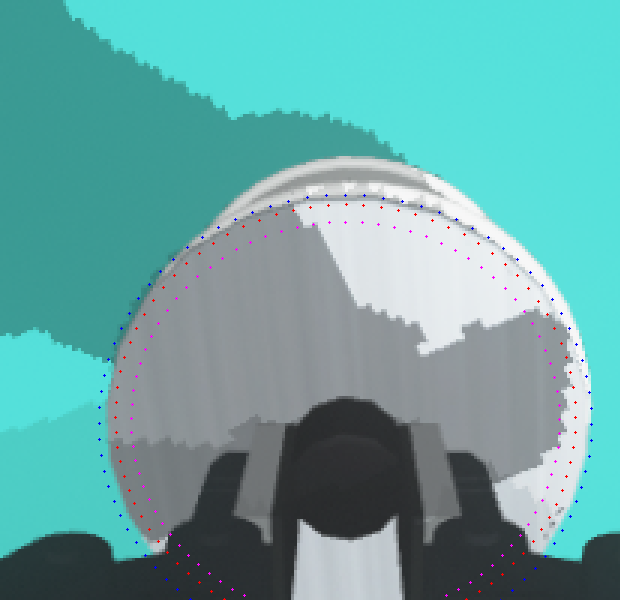

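Light contact (about 5 N): at the seat. Releasing and rising.

jog_arm(deltas=[{"dx": 0,"dy": 0,"dz": 0,"turn": 0,"grip": 0.5},{"dx": 0,"dy": 0,"dz": 0,"turn": 0,"grip": 0.3},{"dx": 0,"dy": 0,"dz": 0,"turn": 0,"grip": 0.1},{"dx": 0,"dy": 0,"dz": 0,"turn": 0,"grip": 0},{"dx": 0,"dy": 0,"dz": 0,"turn": 0,"grip": 0},{"dx": 0,"dy": 0,"dz": 0.005,"turn": 0,"grip": 0},{"dx": 0,"dy": 0,"dz": 0.01,"turn": 0,"grip": 0},{"dx": 0,"dy": 0,"dz": 0.015,"turn": 0,"grip": 0}])

```text
time: 17.33
tcp_pos: [0.6578, 0.0097, 0.123]
eef_rot: [0.359, 1.543, -0.359]
contact_force: [0.0, 0.1, 0.0]
opening: 0.0425
```

jog_arm(deltas=[{"dx": 0,"dy": 0,"dz": 0.01,"turn": 0,"grip": 0},{"dx": 0,"dy": 0,"dz": 0.01,"turn": 0,"grip": 0},{"dx": 0,"dy": 0,"dz": 0.015,"turn": 0,"grip": 0},{"dx": 0,"dy": 0,"dz": 0.015,"turn": 0,"grip": 0},{"dx": 0,"dy": 0,"dz": 0.01,"turn": 0,"grip": 0},{"dx": 0,"dy": 0,"dz": 0.01,"turn": 0,"grip": 0},{"dx": 0,"dy": 0,"dz": 0.01,"turn": 0,"grip": 0},{"dx": 0,"dy": 0,"dz": 0.002,"turn": 0,"grip": 0}])

```text
time: 18.0
tcp_pos: [0.6591, 0.0098, 0.2074]
eef_rot: [0.359, 1.539, -0.358]
contact_force: [0.0, -0.0, 0.7]
opening: 0.0427
```

Run:
```python
from h import *
settle(1); overlay('w16',[.6585,.0098,.205],[.6543,.0119],.068,.042,.0)
d=snap('side','d16');e=snap('scene','s16')
a=cv2.resize(d['image'][180:260,270:350,::-1],(400,400),interpolation=2);b=cv2.resize(e['image'][170:250,170:250,::-1],(400,400),interpolation=2)
cv2.imwrite('pics/c16.png',np.hstack([a,b]))
```

```text
[0.6591 0.0097 0.2068] [ 0.1 -0.4 -0.5] 0.04224131576203405
```

View pics/w16.png

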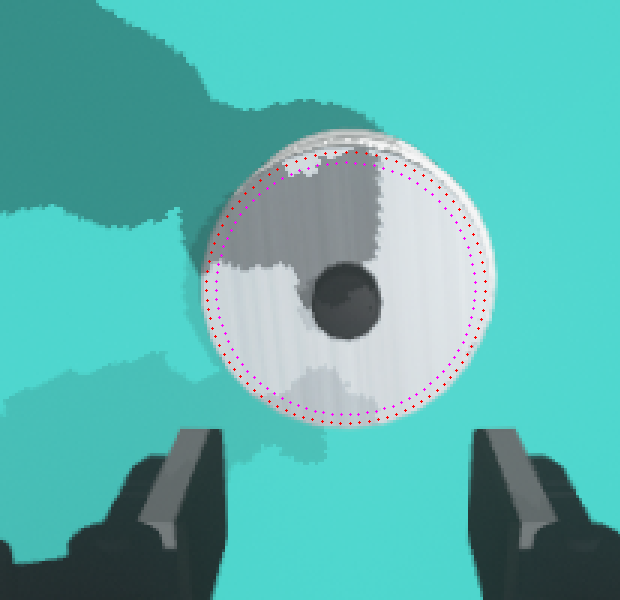

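View pics/c16.png

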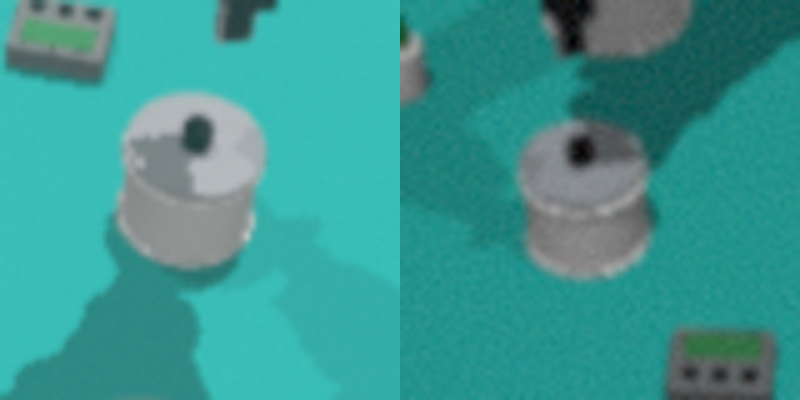

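Lid b is flush and concentric with jar b. Back for lid c.

jog_arm(deltas=[{"dx": -0.008,"dy": 0.024,"dz": 0,"turn": 0,"grip": 0},{"dx": -0.008,"dy": 0.024,"dz": 0,"turn": 0,"grip": 0},{"dx": -0.008,"dy": 0.024,"dz": 0,"turn": 0,"grip": 0},{"dx": -0.008,"dy": 0.024,"dz": 0,"turn": 0,"grip": 0},{"dx": -0.008,"dy": 0.024,"dz": 0,"turn": 0,"grip": 0},{"dx": -0.008,"dy": 0.024,"dz": 0,"turn": 0,"grip": 0},{"dx": -0.008,"dy": 0.024,"dz": 0,"turn": 0,"grip": 0},{"dx": -0.008,"dy": 0.024,"dz": 0,"turn": 0,"grip": 0}])

```text
time: 18.87
tcp_pos: [0.5936, 0.2027, 0.2043]
eef_rot: [0.358, 1.542, -0.36]
contact_force: [0.5, -0.7, 0.3]
opening: 0.0427
```

jog_arm(deltas=[{"dx": -0.008,"dy": 0.024,"dz": 0,"turn": 0,"grip": 0},{"dx": -0.008,"dy": 0.024,"dz": 0,"turn": 0,"grip": 0},{"dx": -0.008,"dy": 0.024,"dz": 0,"turn": 0,"grip": 0},{"dx": -0.008,"dy": 0.024,"dz": 0,"turn": 0,"grip": 0},{"dx": -0.008,"dy": 0.024,"dz": 0,"turn": 0,"grip": 0},{"dx": -0.008,"dy": 0.024,"dz": 0,"turn": 0,"grip": 0},{"dx": -0.008,"dy": 0.024,"dz": 0,"turn": 0,"grip": 0},{"dx": -0.008,"dy": 0.024,"dz": 0,"turn": 0,"grip": 0}])

```text
time: 19.53
tcp_pos: [0.5297, 0.3946, 0.2042]
eef_rot: [0.358, 1.542, -0.36]
contact_force: [0.9, 0.5, 0.6]
opening: 0.0428
```

Run:
```python
from h import *
settle(6); s=snap('wrist','w17'); print(s['o']['tcp_pos'])
s['o']['eef_rot']=np.array([.359,1.541,-.359])
knob(s,[.5305,.3938,.205],.061,[.53,.394])
# disc outline check of lid c top (z .052)
```

```text
[0.53057476 0.39295926 0.20470049]
wrist knob [246 169  21  24 386] [255.9 180.9] [0.5312 0.3945 0.061 ]
```

View pics/w17.png

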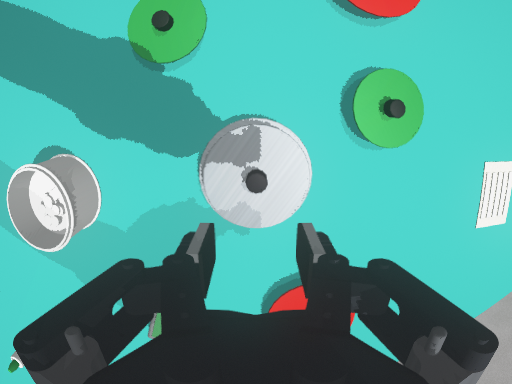

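The lid c knob at pixel (256,181) lies at (0.531, 0.3945). Descending.

jog_arm(deltas=[{"dx": 0.0007,"dy": 0.0007,"dz": -0.02,"turn": 0,"grip": 0},{"dx": 0,"dy": 0,"dz": -0.025,"turn": 0,"grip": 0},{"dx": 0,"dy": 0,"dz": -0.025,"turn": 0,"grip": 0},{"dx": 0,"dy": 0,"dz": -0.025,"turn": 0,"grip": 0},{"dx": 0,"dy": 0,"dz": -0.02,"turn": 0,"grip": 0},{"dx": 0,"dy": 0,"dz": -0.012,"turn": 0,"grip": 0},{"dx": 0,"dy": 0,"dz": 0,"turn": 0,"grip": 0},{"dx": 0,"dy": 0,"dz": 0,"turn": 0,"grip": 0}])

```text
time: 20.55
tcp_pos: [0.5314, 0.3937, 0.0784]
eef_rot: [0.359, 1.541, -0.36]
contact_force: [1.4, -0.5, -0.5]
opening: 0.043
```

Run:
```python
from h import *
settle(3);overlay('w18',[.5312,.3945,.078],[.5312,.3945],.062,.010,.052)
```

```text
[0.5322 0.3949 0.0802] [-0.2  0.7 -0.1] 0.04276656926219557
```

View pics/w18.png

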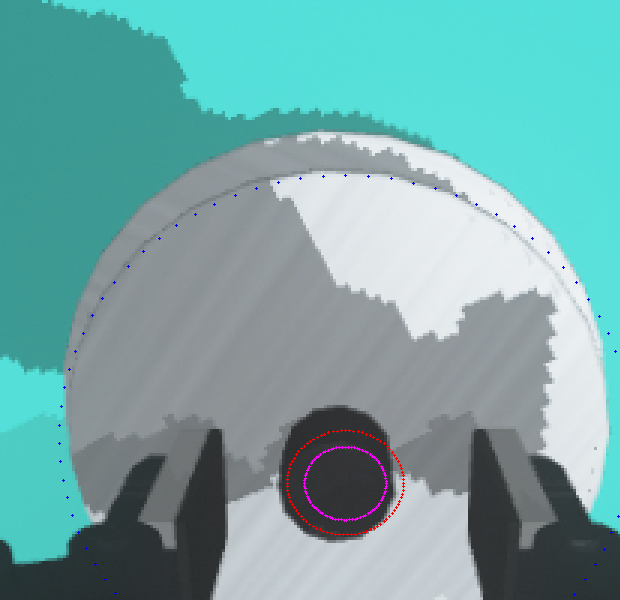

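The knob is 2 mm left of the jaw centre. Trimming, going down 5 mm and closing.

jog_arm(deltas=[{"dx": -0.0008,"dy": -0.0015,"dz": 0,"turn": 0,"grip": 0},{"dx": 0,"dy": 0,"dz": -0.003,"turn": 0,"grip": 0},{"dx": 0,"dy": 0,"dz": -0.002,"turn": 0,"grip": 0},{"dx": 0,"dy": 0,"dz": 0,"turn": 0,"grip": 0},{"dx": 0,"dy": 0,"dz": 0,"turn": 0,"grip": 0.4},{"dx": 0,"dy": 0,"dz": 0,"turn": 0,"grip": 1},{"dx": 0,"dy": 0,"dz": 0,"turn": 0,"grip": 1},{"dx": 0,"dy": 0,"dz": 0,"turn": 0,"grip": 1}])

```text
time: 21.42
tcp_pos: [0.5304, 0.3929, 0.0734]
eef_rot: [0.359, 1.541, -0.359]
contact_force: [-0.1, -0.7, 2.2]
opening: 0.0172
```

jog_arm(deltas=[{"dx": 0,"dy": 0,"dz": 0,"turn": 0,"grip": 1},{"dx": 0,"dy": 0,"dz": 0.004,"turn": 0,"grip": 1},{"dx": 0,"dy": 0,"dz": 0.01,"turn": 0,"grip": 1},{"dx": 0,"dy": 0,"dz": 0.016,"turn": 0,"grip": 1},{"dx": 0,"dy": 0,"dz": 0.02,"turn": 0,"grip": 1},{"dx": 0,"dy": 0,"dz": 0.02,"turn": 0,"grip": 1},{"dx": 0,"dy": 0,"dz": 0.02,"turn": 0,"grip": 1},{"dx": 0,"dy": 0,"dz": 0.012,"turn": 0,"grip": 1}])

```text
time: 22.08
tcp_pos: [0.5309, 0.3933, 0.1787]
eef_rot: [0.361, 1.539, -0.357]
contact_force: [-0.2, 0.2, -2.3]
opening: 0.0173
```

Run:
```python
from h import *
s=snap('wrist','w19');d=snap('side','d19'); o=get_obs();print(o['tcp_pos'],o['contact_force'],o['opening'])
a=cv2.resize(s['image'][80:280,150:350,::-1],None,fx=2,fy=2);b=cv2.resize(d['image'][90:190,150:250,::-1],(400,400))
cv2.imwrite('pics/c19.png',np.hstack([a,b]))
```

```text
[0.53153055 0.39372988 0.17891242] [ 0.15215748  0.53166414 -0.92819003] 0.01723009746605729
```

View pics/c19.png

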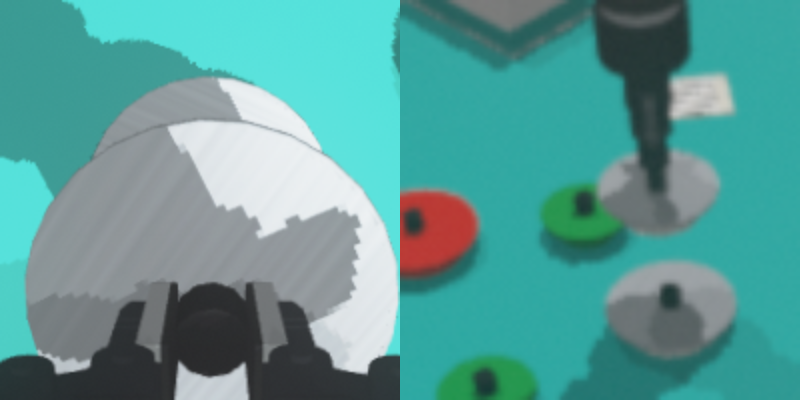

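Lid c is lifted; d remains. Carrying it to jar c.

jog_arm(deltas=[{"dx": -0.0075,"dy": -0.022,"dz": 0.01,"turn": 0,"grip": 1},{"dx": -0.0075,"dy": -0.022,"dz": 0.01,"turn": 0,"grip": 1},{"dx": -0.0075,"dy": -0.022,"dz": 0.01,"turn": 0,"grip": 1},{"dx": -0.0075,"dy": -0.022,"dz": 0,"turn": 0,"grip": 1},{"dx": -0.0075,"dy": -0.022,"dz": 0,"turn": 0,"grip": 1},{"dx": -0.0075,"dy": -0.022,"dz": 0,"turn": 0,"grip": 1},{"dx": -0.0075,"dy": -0.022,"dz": 0,"turn": 0,"grip": 1},{"dx": -0.0075,"dy": -0.022,"dz": 0,"turn": 0,"grip": 1}])

```text
time: 22.85
tcp_pos: [0.4695, 0.2158, 0.2044]
eef_rot: [0.358, 1.542, -0.359]
contact_force: [0.7, -0.7, -0.3]
opening: 0.0172
```

jog_arm(deltas=[{"dx": -0.0058,"dy": -0.0153,"dz": 0,"turn": 0,"grip": 1},{"dx": -0.0058,"dy": -0.0153,"dz": 0,"turn": 0,"grip": 1},{"dx": -0.0058,"dy": -0.0153,"dz": 0,"turn": 0,"grip": 1},{"dx": -0.0058,"dy": -0.0153,"dz": 0,"turn": 0,"grip": 1},{"dx": 0,"dy": 0,"dz": 0,"turn": 0,"grip": 1},{"dx": 0,"dy": 0,"dz": 0,"turn": 0,"grip": 1},{"dx": 0,"dy": 0,"dz": 0,"turn": 0,"grip": 1},{"dx": 0,"dy": 0,"dz": 0,"turn": 0,"grip": 1}])

```text
time: 23.52
tcp_pos: [0.4476, 0.1563, 0.2052]
eef_rot: [0.359, 1.541, -0.358]
contact_force: [-0.1, 0.6, -2.2]
opening: 0.0174
```

Run:
```python
from h import *
settle(2); overlay('w20',[.4472,.1558,.205],[.4475,.1557],.076,.05,.052)
```

```text
[0.4475 0.1563 0.2051] [ 0.3  0.6 -1.4] 0.01737175897276667
```

View pics/w20.png

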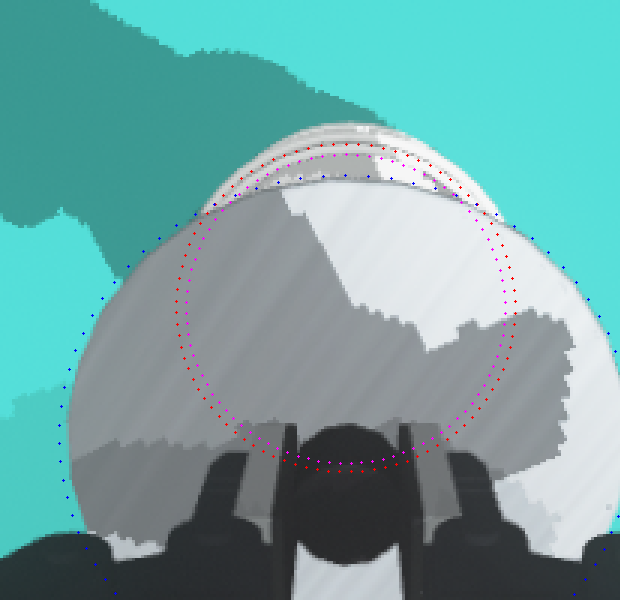

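Lid and rim overlays match to within about 1 mm. Lowering 0.104 m.

jog_arm(deltas=[{"dx": 0,"dy": 0,"dz": -0.012,"turn": 0,"grip": 1},{"dx": 0,"dy": 0,"dz": -0.018,"turn": 0,"grip": 1},{"dx": 0,"dy": 0,"dz": -0.018,"turn": 0,"grip": 1},{"dx": 0,"dy": 0,"dz": -0.014,"turn": 0,"grip": 1},{"dx": 0,"dy": 0,"dz": -0.01,"turn": 0,"grip": 1},{"dx": 0,"dy": 0,"dz": -0.006,"turn": 0,"grip": 1},{"dx": 0,"dy": 0,"dz": -0.004,"turn": 0,"grip": 1},{"dx": 0,"dy": 0,"dz": -0.002,"turn": 0,"grip": 1}])

```text
time: 24.33
tcp_pos: [0.4474, 0.1559, 0.1211]
eef_rot: [0.359, 1.541, -0.359]
contact_force: [0.3, 0.8, -0.0]
opening: 0.0174
```

jog_arm(deltas=[{"dx": 0,"dy": 0,"dz": -0.004,"turn": 0,"grip": 1},{"dx": 0,"dy": 0,"dz": -0.004,"turn": 0,"grip": 1},{"dx": 0,"dy": 0,"dz": -0.004,"turn": 0,"grip": 1},{"dx": 0,"dy": 0,"dz": -0.003,"turn": 0,"grip": 1},{"dx": 0,"dy": 0,"dz": -0.003,"turn": 0,"grip": 1},{"dx": 0,"dy": 0,"dz": -0.002,"turn": 0,"grip": 1},{"dx": 0,"dy": 0,"dz": 0,"turn": 0,"grip": 1},{"dx": 0,"dy": 0,"dz": 0,"turn": 0,"grip": 1}])

```text
time: 25.0
tcp_pos: [0.4472, 0.1557, 0.1018]
eef_rot: [0.359, 1.541, -0.359]
contact_force: [-2.9, -1.1, 4.5]
opening: 0.0174
```

Run:
```python
from h import *
settle(1); overlay('w21',[.4472,.1558,.101],[.4475,.1557],.076,.05,.052)
```

```text
[0.4472 0.1557 0.1018] [-2.3 -0.2  5. ] 0.017163809472496457
```

View pics/w21.png

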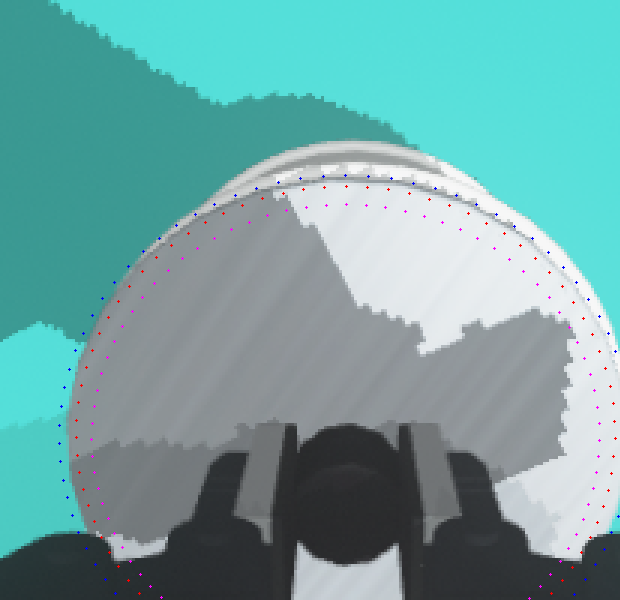

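Light seating contact (5 N), as with b. Releasing and rising.

jog_arm(deltas=[{"dx": 0,"dy": 0,"dz": 0,"turn": 0,"grip": 0.5},{"dx": 0,"dy": 0,"dz": 0,"turn": 0,"grip": 0.3},{"dx": 0,"dy": 0,"dz": 0,"turn": 0,"grip": 0.1},{"dx": 0,"dy": 0,"dz": 0,"turn": 0,"grip": 0},{"dx": 0,"dy": 0,"dz": 0,"turn": 0,"grip": 0},{"dx": 0,"dy": 0,"dz": 0.005,"turn": 0,"grip": 0},{"dx": 0,"dy": 0,"dz": 0.01,"turn": 0,"grip": 0},{"dx": 0,"dy": 0,"dz": 0.015,"turn": 0,"grip": 0}])

```text
time: 25.77
tcp_pos: [0.4466, 0.1555, 0.1313]
eef_rot: [0.358, 1.543, -0.36]
contact_force: [-0.2, -0.5, 0.1]
opening: 0.0423
```

jog_arm(deltas=[{"dx": 0,"dy": 0,"dz": 0.01,"turn": 0,"grip": 0},{"dx": 0,"dy": 0,"dz": 0.01,"turn": 0,"grip": 0},{"dx": 0,"dy": 0,"dz": 0.015,"turn": 0,"grip": 0},{"dx": 0,"dy": 0,"dz": 0.015,"turn": 0,"grip": 0},{"dx": 0,"dy": 0,"dz": 0.01,"turn": 0,"grip": 0},{"dx": 0,"dy": 0,"dz": 0.008,"turn": 0,"grip": 0},{"dx": 0,"dy": 0,"dz": 0.006,"turn": 0,"grip": 0},{"dx": 0,"dy": 0,"dz": 0,"turn": 0,"grip": 0}])

```text
time: 26.43
tcp_pos: [0.4477, 0.1559, 0.2065]
eef_rot: [0.36, 1.539, -0.358]
contact_force: [-0.3, -0.6, 0.1]
opening: 0.0426
```

Run:
```python
from h import *
overlay('w22',[.4472,.1558,.205],[.4475,.1557],.076,.05,.0)
```

```text
[0.4477 0.1559 0.2065] [-0.3 -0.6  0.1] 0.04259268911010751
```

View pics/w22.png

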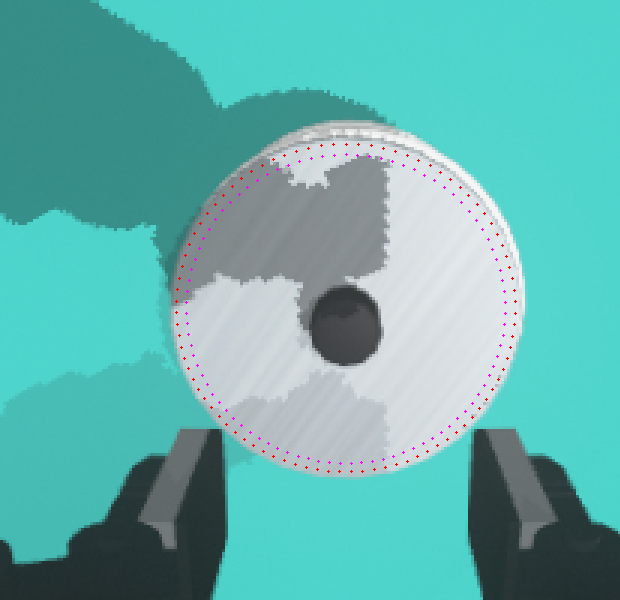

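Lid c is seated concentric. Now lid d.

jog_arm(deltas=[{"dx": 0.0075,"dy": 0.022,"dz": 0,"turn": 0,"grip": 0},{"dx": 0.0075,"dy": 0.022,"dz": 0,"turn": 0,"grip": 0},{"dx": 0.0075,"dy": 0.022,"dz": 0,"turn": 0,"grip": 0},{"dx": 0.0075,"dy": 0.022,"dz": 0,"turn": 0,"grip": 0},{"dx": 0.0075,"dy": 0.022,"dz": 0,"turn": 0,"grip": 0},{"dx": 0.0075,"dy": 0.022,"dz": 0,"turn": 0,"grip": 0},{"dx": 0.0075,"dy": 0.022,"dz": 0,"turn": 0,"grip": 0},{"dx": 0.0075,"dy": 0.022,"dz": 0,"turn": 0,"grip": 0}])

```text
time: 27.15
tcp_pos: [0.5071, 0.3326, 0.204]
eef_rot: [0.358, 1.542, -0.36]
contact_force: [-0.1, -0.5, 0.7]
opening: 0.0426
```

jog_arm(deltas=[{"dx": 0.006,"dy": 0.0155,"dz": 0,"turn": 0,"grip": 0},{"dx": 0.006,"dy": 0.0155,"dz": 0,"turn": 0,"grip": 0},{"dx": 0.006,"dy": 0.0155,"dz": 0,"turn": 0,"grip": 0},{"dx": 0.006,"dy": 0.0155,"dz": 0,"turn": 0,"grip": 0},{"dx": 0,"dy": 0,"dz": -0.02,"turn": 0,"grip": 0},{"dx": 0,"dy": 0,"dz": -0.02,"turn": 0,"grip": 0},{"dx": 0,"dy": 0,"dz": 0,"turn": 0,"grip": 0},{"dx": 0,"dy": 0,"dz": 0,"turn": 0,"grip": 0}])

```text
time: 27.82
tcp_pos: [0.5302, 0.3931, 0.1633]
eef_rot: [0.356, 1.544, -0.362]
contact_force: [-0.3, -0.6, 0.4]
opening: 0.0427
```

Run:
```python
from h import *
settle(4); s=overlay('w23',[.5312,.3938,.165],[.5312,.3938],.035,.01,0)
knob(s,[.5312,.3938,.165],.035,[.53,.394])
```

```text
[0.5317 0.3939 0.1667] [-0.2 -0.4  0.3] 0.04283311597519944
wrist knob [242 174  23  25 431] [253.  186.4] [0.5321 0.3915 0.035 ]
```

View pics/w23.png

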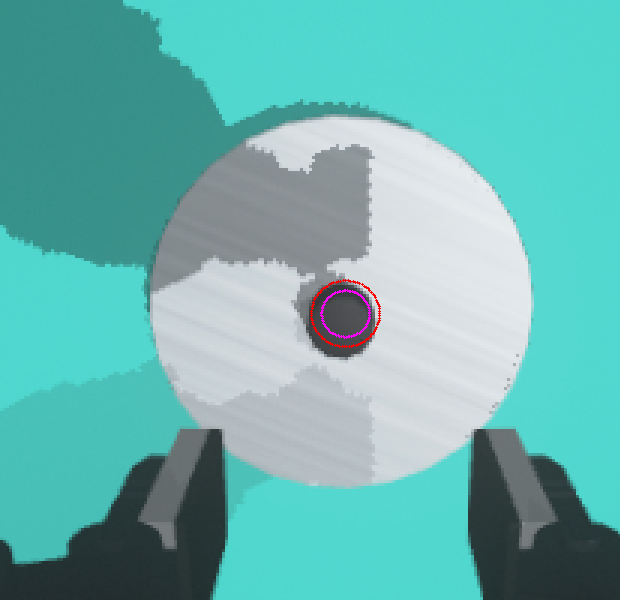

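The lid d knob at full-image pixel (253,186) lies at (0.532, 0.3915). Descending.

jog_arm(deltas=[{"dx": 0.001,"dy": -0.0023,"dz": -0.015,"turn": 0,"grip": 0},{"dx": 0,"dy": 0,"dz": -0.025,"turn": 0,"grip": 0},{"dx": 0,"dy": 0,"dz": -0.025,"turn": 0,"grip": 0},{"dx": 0,"dy": 0,"dz": -0.02,"turn": 0,"grip": 0},{"dx": 0,"dy": 0,"dz": -0.016,"turn": 0,"grip": 0},{"dx": 0,"dy": 0,"dz": -0.012,"turn": 0,"grip": 0},{"dx": 0,"dy": 0,"dz": 0,"turn": 0,"grip": 0},{"dx": 0,"dy": 0,"dz": 0,"turn": 0,"grip": 0}])

```text
time: 28.73
tcp_pos: [0.5323, 0.3914, 0.0526]
eef_rot: [0.359, 1.541, -0.359]
contact_force: [-1.0, 0.6, 0.2]
opening: 0.0432
```

Run:
```python
from h import *
settle(3);overlay('w24',[.5322,.3915,.052],[.5322,.3915],.044,.010,.060)
```

```text
[0.5331 0.392  0.0541] [ 0.2  0.8 -0.2] 0.043030781481397454
```

View pics/w24.png

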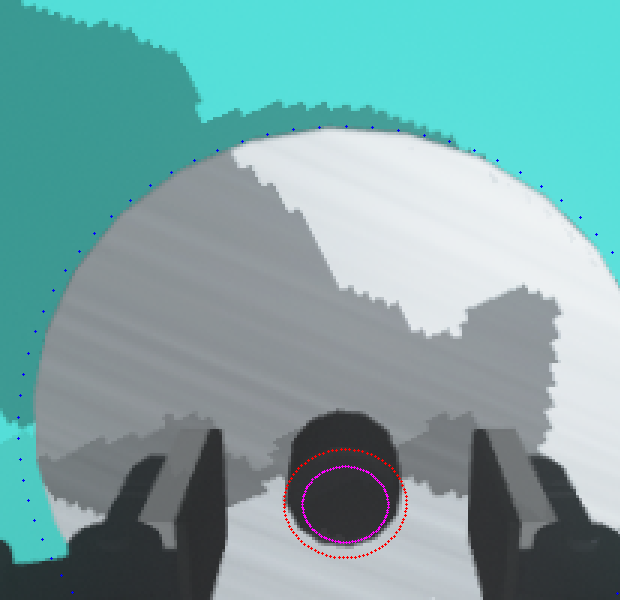

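The knob is centred (345 against 348 px). Down 5 mm, grip at 80 N, lift.

jog_arm(deltas=[{"dx": 0,"dy": 0,"dz": -0.003,"turn": 0,"grip": 0},{"dx": 0,"dy": 0,"dz": -0.002,"turn": 0,"grip": 0},{"dx": 0,"dy": 0,"dz": 0,"turn": 0,"grip": 0},{"dx": 0,"dy": 0,"dz": 0,"turn": 0,"grip": 0},{"dx": 0,"dy": 0,"dz": 0,"turn": 0,"grip": 0.4},{"dx": 0,"dy": 0,"dz": 0,"turn": 0,"grip": 1},{"dx": 0,"dy": 0,"dz": 0,"turn": 0,"grip": 1},{"dx": 0,"dy": 0,"dz": 0,"turn": 0,"grip": 1}], newtons=80)

```text
time: 29.6
tcp_pos: [0.5323, 0.3915, 0.0476]
eef_rot: [0.359, 1.54, -0.359]
contact_force: [-0.2, -0.1, 1.5]
opening: 0.0166
```

jog_arm(deltas=[{"dx": 0,"dy": 0,"dz": 0,"turn": 0,"grip": 1},{"dx": 0,"dy": 0,"dz": 0.005,"turn": 0,"grip": 1},{"dx": 0,"dy": 0,"dz": 0.013,"turn": 0,"grip": 1},{"dx": 0,"dy": 0,"dz": 0.02,"turn": 0,"grip": 1},{"dx": 0,"dy": 0,"dz": 0.025,"turn": 0,"grip": 1},{"dx": 0,"dy": 0,"dz": 0.025,"turn": 0,"grip": 1},{"dx": 0,"dy": 0,"dz": 0.025,"turn": 0,"grip": 1},{"dx": 0,"dy": 0,"dz": 0.02,"turn": 0,"grip": 1}])

```text
time: 30.27
tcp_pos: [0.5322, 0.3915, 0.1821]
eef_rot: [0.359, 1.54, -0.358]
contact_force: [0.2, 0.8, -1.3]
opening: 0.0164
```

Run:
```python
from h import *
settle(1);overlay('w25',[.5322,.3915,.18],[.5322,.3915],.18,.001,.060)
```

```text
[0.5333 0.3923 0.1864] [0.  1.  1.3] 0.01630490104339234
```

View pics/w25.png

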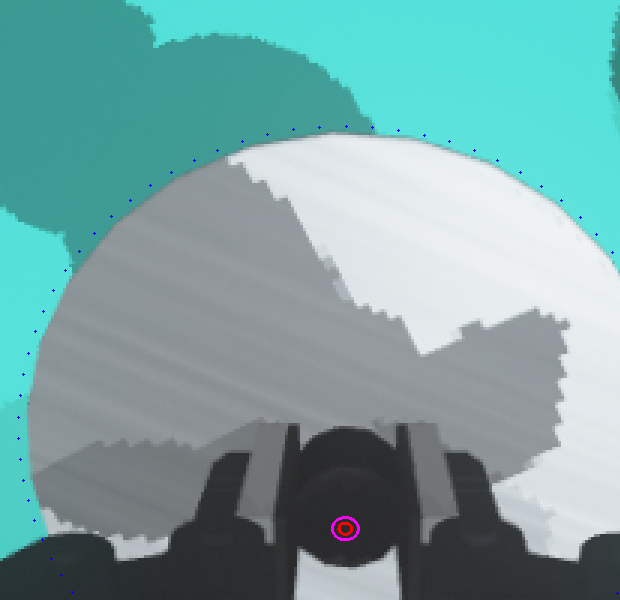

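Lid d is held centred. Carrying it to jar d at z = 0.22.

jog_arm(deltas=[{"dx": -0.0026,"dy": -0.0138,"dz": 0.014,"turn": 0,"grip": 1},{"dx": -0.0026,"dy": -0.0238,"dz": 0.014,"turn": 0,"grip": 1},{"dx": -0.0026,"dy": -0.0238,"dz": 0.012,"turn": 0,"grip": 1},{"dx": -0.0026,"dy": -0.0238,"dz": 0,"turn": 0,"grip": 1},{"dx": -0.0026,"dy": -0.0238,"dz": 0,"turn": 0,"grip": 1},{"dx": -0.0026,"dy": -0.0238,"dz": 0,"turn": 0,"grip": 1},{"dx": -0.0026,"dy": -0.0238,"dz": 0,"turn": 0,"grip": 1},{"dx": -0.0026,"dy": -0.0238,"dz": 0,"turn": 0,"grip": 1}])

```text
time: 31.03
tcp_pos: [0.5102, 0.2091, 0.2188]
eef_rot: [0.358, 1.543, -0.361]
contact_force: [0.6, -0.4, -1.5]
opening: 0.0166
```

jog_arm(deltas=[{"dx": -0.0026,"dy": -0.0288,"dz": 0,"turn": 0,"grip": 1},{"dx": -0.0026,"dy": -0.0288,"dz": 0,"turn": 0,"grip": 1},{"dx": -0.0026,"dy": -0.0288,"dz": 0,"turn": 0,"grip": 1},{"dx": -0.0026,"dy": -0.0288,"dz": 0,"turn": 0,"grip": 1},{"dx": -0.0026,"dy": -0.0288,"dz": 0,"turn": 0,"grip": 1},{"dx": -0.0026,"dy": -0.0288,"dz": 0,"turn": 0,"grip": 1},{"dx": -0.0026,"dy": -0.0288,"dz": 0,"turn": 0,"grip": 1},{"dx": -0.0026,"dy": -0.0288,"dz": 0,"turn": 0,"grip": 1}])

```text
time: 31.7
tcp_pos: [0.489, -0.021, 0.219]
eef_rot: [0.359, 1.543, -0.36]
contact_force: [0.6, 0.5, -2.6]
opening: 0.017
```

jog_arm(deltas=[{"dx": -0.003,"dy": -0.0288,"dz": 0,"turn": 0,"grip": 1},{"dx": -0.003,"dy": -0.0288,"dz": 0,"turn": 0,"grip": 1},{"dx": -0.003,"dy": -0.0288,"dz": 0,"turn": 0,"grip": 1},{"dx": -0.003,"dy": -0.0288,"dz": 0,"turn": 0,"grip": 1},{"dx": -0.003,"dy": -0.023,"dz": 0,"turn": 0,"grip": 1},{"dx": -0.0032,"dy": -0.0225,"dz": 0,"turn": 0,"grip": 1},{"dx": -0.0034,"dy": 0,"dz": 0,"turn": 0,"grip": 1},{"dx": 0,"dy": 0,"dz": 0,"turn": 0,"grip": 1}])

```text
time: 32.37
tcp_pos: [0.4673, -0.1808, 0.219]
eef_rot: [0.362, 1.543, -0.361]
contact_force: [0.5, 0.3, -2.1]
opening: 0.0171
```

```bash
python3 -c "
y=.3915-.0138-.0238*7-.0288*12-.023-.0225; x=.5322-.0026*16-.015-.0066; print(x,y)"
python3 - <<'E'
from h import *
settle(3); overlay('w26',[.469,-.180,.22],[.4689,-.1802],.084,.058,.060)
E
```

```text
0.46900000000000003 -0.18
[ 0.4686 -0.1794  0.2198] [ 1.4 -0.2 -1.9] 0.016944980522476564
```

View pics/w26.png

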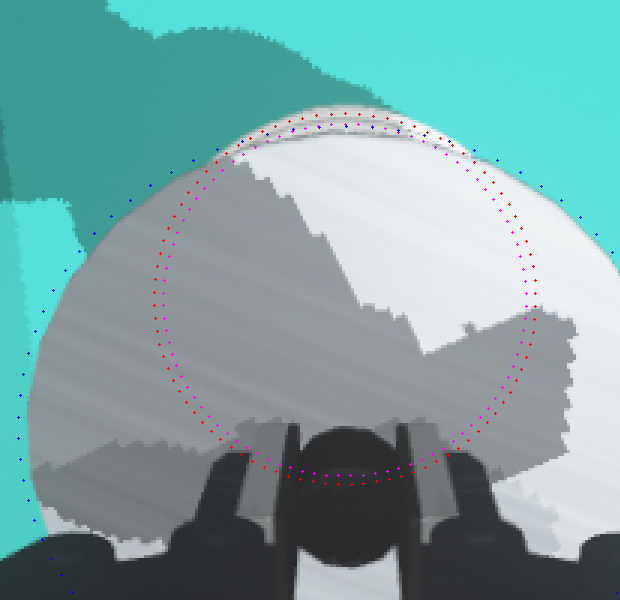

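Run:
```python
from h import *
s=viewer.snapshot('wrist'); s['o']={'eef_rot':np.array([.359,1.541,-.359])}
W=R.from_rotvec([.359,1.541,-.359]).as_matrix(); 
for n,cmd,j,h,r in (('b',[.6545,.0124,.205],[.6543,.0119],.068,.042),('c',[.4472,.1558,.205],[.4475,.1557],.076,.05),('d',[.469,-.18,.22],[.4689,-.1802],.084,.058)):
    s['o']['tcp_pos']=np.array(cmd)
    for z in (0,h): 
        P=np.array([wproj(s,np.array([j[0]+r*np.cos(a),j[1]+r*np.sin(a),z])) for a in np.linspace(0,6.28,200)]); print(n,z,P[:,1].min()*3-240)
c=s['image'][105:180,200:320,::-1]; cv2.imwrite('pics/w27c.png',cv2.resize(c,None,fx=6,fy=6,interpolation=2))
```

```text
b 0 149.97220517054927
b 0.068 167.64631986775044
c 0 129.02139500804174
c 0.076 143.1485728510362
d 0 105.35918931806685
d 0.084 112.90262733943706
```

View pics/w27c.png

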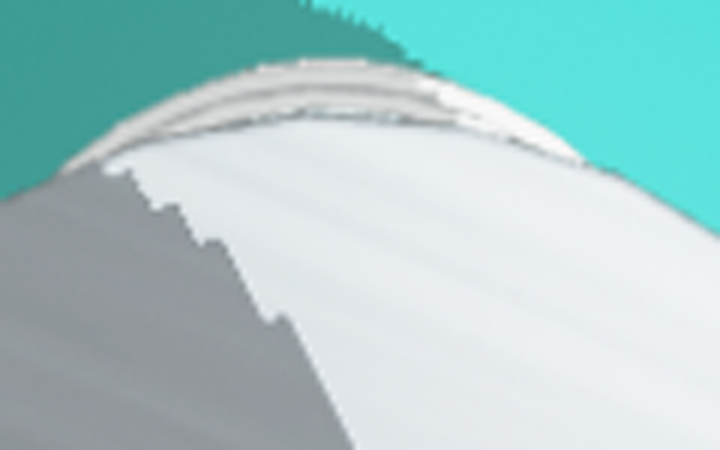

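The base edge of jar d is predicted at 105 px and seen at 104, so it is aligned. Lowering 0.111 m.

jog_arm(deltas=[{"dx": 0,"dy": 0,"dz": -0.014,"turn": 0,"grip": 1},{"dx": 0,"dy": 0,"dz": -0.02,"turn": 0,"grip": 1},{"dx": 0,"dy": 0,"dz": -0.02,"turn": 0,"grip": 1},{"dx": 0,"dy": 0,"dz": -0.015,"turn": 0,"grip": 1},{"dx": 0,"dy": 0,"dz": -0.01,"turn": 0,"grip": 1},{"dx": 0,"dy": 0,"dz": -0.006,"turn": 0,"grip": 1},{"dx": 0,"dy": 0,"dz": -0.004,"turn": 0,"grip": 1},{"dx": 0,"dy": 0,"dz": -0.002,"turn": 0,"grip": 1}])

```text
time: 33.28
tcp_pos: [0.4693, -0.1799, 0.1293]
eef_rot: [0.359, 1.541, -0.359]
contact_force: [-0.4, 0.1, -1.4]
opening: 0.0164
```

jog_arm(deltas=[{"dx": 0,"dy": 0,"dz": -0.004,"turn": 0,"grip": 1},{"dx": 0,"dy": 0,"dz": -0.004,"turn": 0,"grip": 1},{"dx": 0,"dy": 0,"dz": -0.004,"turn": 0,"grip": 1},{"dx": 0,"dy": 0,"dz": -0.003,"turn": 0,"grip": 1},{"dx": 0,"dy": 0,"dz": -0.003,"turn": 0,"grip": 1},{"dx": 0,"dy": 0,"dz": -0.002,"turn": 0,"grip": 1},{"dx": 0,"dy": 0,"dz": 0,"turn": 0,"grip": 1},{"dx": 0,"dy": 0,"dz": 0,"turn": 0,"grip": 1}])

```text
time: 33.95
tcp_pos: [0.469, -0.1801, 0.1098]
eef_rot: [0.359, 1.54, -0.359]
contact_force: [-2.6, 1.9, 3.7]
opening: 0.0167
```

Run:
```python
from h import *
settle(1); overlay('w28',[.469,-.180,.109],[.4689,-.1802],.084,.058,.060)
```

```text
[ 0.469  -0.1801  0.1098] [-1.9  0.1  4.4] 0.016409413306886958
```

View pics/w28.png

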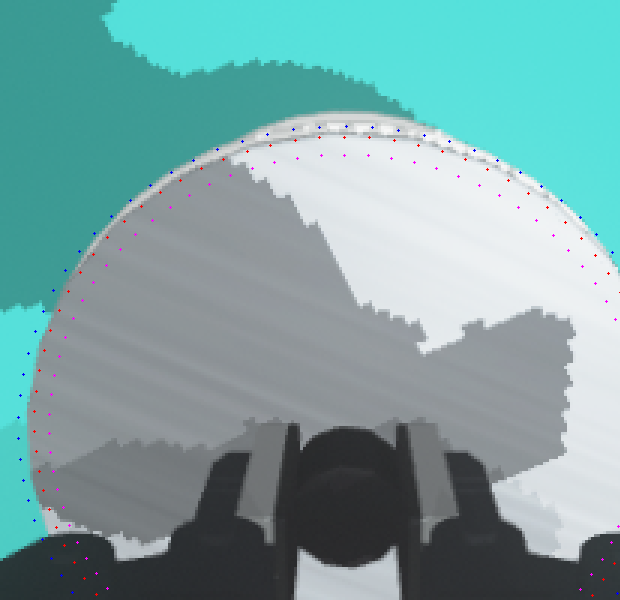

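Seated with light contact. Releasing, rising, and backing off to give the cameras a clear view.

jog_arm(deltas=[{"dx": 0,"dy": 0,"dz": 0,"turn": 0,"grip": 0.5},{"dx": 0,"dy": 0,"dz": 0,"turn": 0,"grip": 0.3},{"dx": 0,"dy": 0,"dz": 0,"turn": 0,"grip": 0.1},{"dx": 0,"dy": 0,"dz": 0,"turn": 0,"grip": 0},{"dx": 0,"dy": 0,"dz": 0,"turn": 0,"grip": 0},{"dx": 0,"dy": 0,"dz": 0.005,"turn": 0,"grip": 0},{"dx": 0,"dy": 0,"dz": 0.01,"turn": 0,"grip": 0},{"dx": 0,"dy": 0,"dz": 0.015,"turn": 0,"grip": 0}])

```text
time: 34.72
tcp_pos: [0.4684, -0.1798, 0.1392]
eef_rot: [0.359, 1.543, -0.359]
contact_force: [0.3, -0.1, -0.1]
opening: 0.0425
```

jog_arm(deltas=[{"dx": 0,"dy": 0,"dz": 0.015,"turn": 0,"grip": 0},{"dx": 0,"dy": 0,"dz": 0.02,"turn": 0,"grip": 0},{"dx": 0,"dy": 0,"dz": 0.02,"turn": 0,"grip": 0},{"dx": 0,"dy": 0,"dz": 0.02,"turn": 0,"grip": 0},{"dx": 0,"dy": 0,"dz": 0.02,"turn": 0,"grip": 0},{"dx": 0,"dy": 0,"dz": 0.015,"turn": 0,"grip": 0},{"dx": 0,"dy": 0,"dz": 0,"turn": 0,"grip": 0},{"dx": 0,"dy": 0,"dz": 0,"turn": 0,"grip": 0}])

```text
time: 35.38
tcp_pos: [0.4696, -0.1803, 0.2506]
eef_rot: [0.359, 1.538, -0.359]
contact_force: [-0.3, -0.3, -0.9]
opening: 0.0427
```

Run:
```python
from h import *
settle(2); overlay('w29',[.469,-.180,.249],[.4689,-.1802],.084,.058,.0)
```

```text
[ 0.4688 -0.18    0.2487] [-0.6  0.1 -0.1] 0.04266372449229737
```

View pics/w29.png

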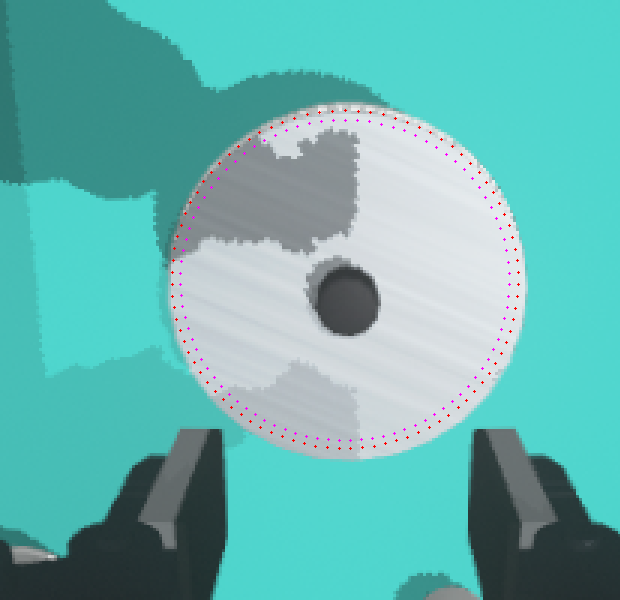

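jog_arm(deltas=[{"dx": -0.02,"dy": 0.025,"dz": 0.01,"turn": 0,"grip": 0},{"dx": -0.02,"dy": 0.03,"dz": 0.01,"turn": 0,"grip": 0},{"dx": -0.02,"dy": 0.03,"dz": 0.01,"turn": 0,"grip": 0},{"dx": -0.02,"dy": 0.03,"dz": 0.01,"turn": 0,"grip": 0},{"dx": -0.02,"dy": 0.03,"dz": 0.01,"turn": 0,"grip": 0},{"dx": -0.02,"dy": 0.03,"dz": 0.01,"turn": 0,"grip": 0},{"dx": -0.01,"dy": 0.03,"dz": 0,"turn": 0,"grip": 0},{"dx": 0,"dy": 0.03,"dz": 0,"turn": 0,"grip": 0}])

```text
time: 36.2
tcp_pos: [0.3368, 0.0558, 0.3096]
eef_rot: [0.36, 1.54, -0.359]
contact_force: [0.4, 0.0, 0.3]
opening: 0.0429
```

jog_arm(deltas=[{"dx": 0,"dy": 0.03,"dz": 0,"turn": 0,"grip": 0},{"dx": 0,"dy": 0.03,"dz": 0,"turn": 0,"grip": 0},{"dx": 0,"dy": 0.03,"dz": 0,"turn": 0,"grip": 0},{"dx": 0,"dy": 0.03,"dz": 0,"turn": 0,"grip": 0},{"dx": 0,"dy": 0.03,"dz": 0,"turn": 0,"grip": 0},{"dx": 0,"dy": 0.03,"dz": 0,"turn": 0,"grip": 0},{"dx": 0,"dy": 0.03,"dz": 0,"turn": 0,"grip": 0},{"dx": 0,"dy": 0,"dz": 0,"turn": 0,"grip": 0}])

```text
time: 36.87
tcp_pos: [0.3387, 0.2687, 0.3073]
eef_rot: [0.355, 1.544, -0.357]
contact_force: [0.0, -0.2, 0.1]
opening: 0.0426
```

Run:
```python
from h import *
settle(4); sc=snap('scene','scene30'); sd=snap('side','side30')
# lid discs: top face z = h+.004, radius; fit as before
J={'a':((162,155),(381,345),.064,.036),'b':((206,218),(307,228),.072,.044),'c':((276,212),(229,226),.08,.052),'d':((212,175),(298,300),.088,.06)}
for k,(a,b,z,r) in J.items(): print(k,rim(sc,*a,z,r),rim(sd,*b,z,r))
for n,s in (('scene',sc),('side',sd)):
    print(n,'knob fits')
A=cv2.resize(sc['image'][130:260,140:300,::-1],(640,520),interpolation=2);cv2.imwrite('pics/s30c.png',A)
B=cv2.resize(sd['image'][170:370,200:420,::-1],(660,600),interpolation=2);cv2.imwrite('pics/d30c.png',B)
```

```text
a (array([ 0.567 , -0.4029]), array([ 0.5695, -0.4002,  0.0389])) (array([ 0.562 , -0.4081]), array([ 0.5619, -0.4083,  0.0362]))
b (array([0.6554, 0.0123]), array([0.6539, 0.0106, 0.0421])) (array([0.6521, 0.0082]), array([0.6525, 0.0089, 0.0433]))
c (array([0.4501, 0.1564]), array([0.4489, 0.1552, 0.0506])) (array([0.4461, 0.1528]), array([0.4473, 0.1545, 0.0503]))
d (array([ 0.4717, -0.1782]), array([ 0.4724, -0.1774,  0.0609])) (array([ 0.4676, -0.1831]), array([ 0.4682, -0.1823,  0.0592]))
scene knob fits
side knob fits
```

View pics/s30c.png

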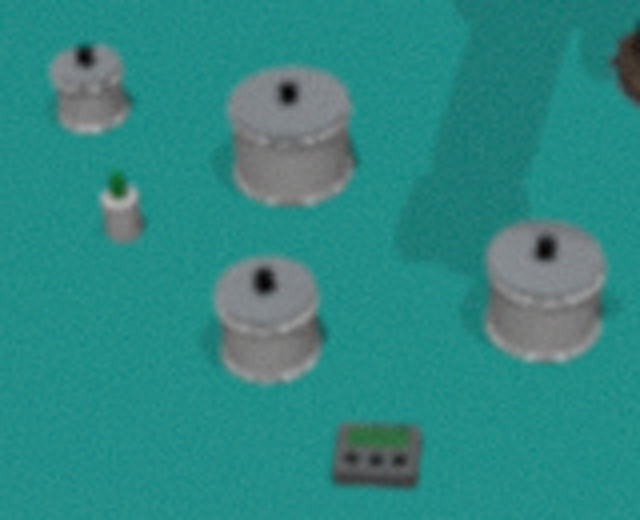

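View pics/d30c.png

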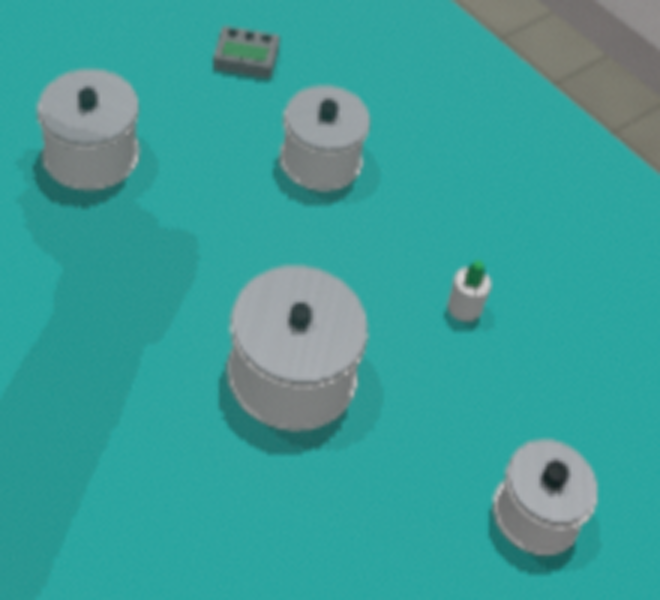

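All lids look level. Two last numeric checks: knob heights triangulated across the two views, and whether the jars and bystanders shifted.

Run:
```python
from h import *
sc=viewer.snapshot('scene'); sd=viewer.snapshot('side')
def kn(s,u,v):
    g=s['image'].max(2).astype(float); x0,y0=int(u)-9,int(v)-9; p=g[y0:y0+18,x0:x0+18]; w=np.clip(125-p,0,None); w[p>105]=0
    ys,xs=np.mgrid[0:18,0:18]; return (xs*w).sum()/w.sum()+x0,(ys*w).sum()/w.sum()+y0
J={'a':((.5635,-.4063),.06),'b':(.6543,.0119,),'c':0}
J={'a':(.5635,-.4063,.06),'b':(.6543,.0119,.068),'c':(.4475,.1557,.076),'d':(.469,-.180,.084)}
for k,(x,y,h) in J.items():
    p=[x,y,h+.013]; A=[];b=[]
    for s in (sc,sd):
        u,v=kn(s,*proj(s,p)); d=ray(s,u,v); d/=np.linalg.norm(d); M=np.eye(3)-np.outer(d,d); A.append(M); b.append(M@s['eye'])
    q=np.linalg.lstsq(np.vstack(A),np.hstack(b),rcond=None)[0]; print(k,q.round(4),'z expected',h+.013)
a0=cv2.imread('pics/scene1.png')[:,:,::-1]; b0=cv2.imread('pics/side1.png')[:,:,::-1]
for n,i0,i1,pts in (('scene',a0,sc['image'],[(162,155),(206,218),(276,212),(212,175),(170,184),(234,243)]),('side',b0,sd['image'],[(381,345),(307,228),(229,226),(298,300),(356,270),(281,187)])):
    for p in pts:
        r=[]
        for im in (i0,i1):
            ys,xs=np.nonzero(blob(im,*p)); r.append((xs.min(),xs.max(),ys.max()))
        print(n,p,[tuple(map(int,t)) for t in r])
```

```text
a [ 0.5627 -0.4078  0.0717] z expected 0.073
b [0.6533 0.0102 0.0796] z expected 0.081
c [0.4461 0.1537 0.0883] z expected 0.089
d [ 0.4685 -0.1822  0.0958] z expected 0.097
scene (162, 155) [(152, 172, 162), (153, 171, 162)]
scene (206, 218) [(193, 219, 225), (194, 219, 225)]
scene (276, 212) [(261, 291, 219), (261, 290, 220)]
scene (212, 175) [(197, 227, 180), (197, 228, 180)]
scene (170, 184) [(165, 174, 190), (165, 174, 190)]
scene (234, 243) [(224, 244, 251), (224, 244, 250)]
side (381, 345) [(364, 398, 354), (364, 398, 354)]
side (307, 228) [(293, 322, 233), (293, 322, 233)]
side (229, 226) [(212, 245, 232), (212, 245, 232)]
side (298, 300) [(276, 322, 313), (276, 322, 313)]
side (356, 270) [(349, 363, 276), (349, 363, 276)]
side (281, 187) [(271, 292, 194), (271, 292, 194)]
```

Knob heights are all within 1.5 mm of seated, and nothing has shifted by more than a pixel. Handing in.

```bash
python3 -c "
from bench import ticket
print(ticket.sign_off())"
```

```text
the job is handed in; nothing more can be done
None
```

I took the stack apart from the top and put lids a, b, c and d on jars a, b, c and d. I released each one at light contact (5 N or less) and handed the job in at about 37 s of the 120 s.

- **Seating:** the final views show all four lids level and concentric. The knob heights, measured across both cameras, are all slightly low but within 1.5 mm of the seated value, which matches the calibration.
- **Nothing moved:** the outlines of the jars, dropper bottle and timer differ by at most 1 pixel from the start. I never moved the arm to the red or green look-alikes.
- **Disagreement:** circle fits to the lid discs differed by 3–7 mm between the two cameras. I put this down to the plane height I assumed; the knob heights and the overhead wrist views don't show any tilt or offset.
- **Mishaps on the way:** one move call was refused because its rows were incomplete, and nothing moved. Lid b was first measured before the arm had settled and was gripped about 5 mm off-centre, so I corrected for that when placing it.

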